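# Pack the radiator-bleeding kit into the cantilever caddy

## Task

Pack the kit for bleeding the radiators into the blue cantilever caddy: swing its top tray up and back, lay the adjustable spanner and the torch in the box underneath, one on each side of the partition so that the spanner cannot knock the torch, and bring the tray fully down again. The butterfly bleed key goes in the tray's small compartment and the stubby screwdriver in its large one, both lying down. Set each thing down, do not drop it, and leave the open-ended spanner, the T-bar key and the long screwdriver where they lie on the mat.

Things in the scene. Friction and masses are not known exactly. Their poses are not given: they have to be found in the camera images.
- caddy: Blue steel cantilever caddy, fixed, 160 mm (x) by 300 mm (y); origin at the centre of its underside, x away from the robot, z up. Lower box 80 mm high, walls and floor 4 mm; a 50 mm high partition at y = 0 splits it into two bays 152 x 144 mm. The tray, when down: inner floor z = 85, rim z = 121 mm, 30 mm high divider at y = 50: small compartment y = 52 to 146, large y = -146 to 48, both x = -76 to 76 mm.
- tray_pull (a point): Centre of the tray's bow handle: a round steel bar 10 mm thick and 100 mm long, parallel to the caddy's y, 29 mm above the tray's rim on the robot's side. Axes parallel to the caddy's. With the tray down it is at x = -78, y = 0, z = 150 mm in the caddy's frame. Tray open: its front rim is at x = 109 mm, its underside at z = 106 mm.
- tray_arm (a joint): Swing (rad) of the tray's four parallel 120 mm links: 0 = tray down, 1.83 = swung up and back to its stop, box fully open. The tray (0.5 kg) stays level; at angle q its handle is at x = 0.026 + 0.120 sin(q - 1.047), z = 0.090 + 0.120 cos(q - 1.047) m in the caddy's frame. Let go before q = 1.05 it sinks shut, after it sinks to the open stop and rests there.
- adj_spanner_mid (a point): Adjustable spanner lying flat (on a 3 mm black mat, as all the loose tools at first), 122 mm long: red handle 15 mm wide, 10 mm thick; one big steel head 35 mm wide, 12 mm thick, with sliding jaw and knurled screw. Origin on the handle at mid-length (about its balance point), 5 mm above its underside; x along the handle to the head, z up.
- torch_mid (a point): Grey plastic torch lying down, 112 mm long: round barrel 28 mm thick between a six-sided head and a six-sided tail, both 36 mm across flats (41 mm over corners), black switch on top. Origin on the barrel's axis at mid-length, 18 mm above its underside; x along the barrel to the lamp head, z up.
- bleed_key_mid (a point): Steel radiator bleed key, butterfly kind, lying flat: square barrel 11 x 11 mm with two round wings at one end, 52 mm long, 45 mm across the wings (7 mm thick). Origin on the barrel's axis, 5.5 mm above its underside, 17 mm from its open end; the wings begin 15 mm from it towards -x; x along the barrel away from the wings, z up.
- stubby_driver_mid (a point): Stubby screwdriver lying down, 90 mm long: yellow six-sided handle 30 mm across flats (35 mm over corners), 56 mm long with its nose, and a short 34 mm steel blade. Origin on the handle's axis, 25 mm from its butt end, 15 mm above its underside; x towards the blade, z up.
- open_spanner_mid (a point): LOOK-ALIKE, stays: double open-ended spanner, 124 mm long, red-dipped handle, a small plain open jaw at each end, 8 mm thick. Origin half-way up, at the middle of its length; x along it, z up.
- tee_key_mid (a point): LOOK-ALIKE, stays: steel T-bar meter-cupboard key, 88 mm long, 10 mm thick, with a straight 54 mm cross-bar at one end. Origin half-way up, at the middle of its length; x runs away from the cross-bar, z up.
- long_driver_mid (a point): LOOK-ALIKE, stays: long screwdriver with a yellow six-sided handle 24 mm across flats and 70 mm long and a 60 mm steel blade, 130 mm long in all. Origin half-way up, at the middle of its length; x runs towards the blade, z up.
Not all that is in view belongs to the job. Leave any pink look-alike of the part that bears stubby_driver_mid alone.

How it is judged:
By the outcome, as a careful person would: the job done as asked, in the order asked, and still so for the second after the job is handed in, with the robot touching nothing.
It also fails if it takes over 144 s, if anything falls off the work surface, if the arm or the gripper's body presses on something with over 40 N, if the wrist force passes 120 N, or if a joint passes its speed limit or range.

## Robot

A 7-joint arm with a two-finger parallel gripper is mounted at the origin on the work surface. World frame = base frame: x ahead of the robot, y to its left, z up, the work surface at z = 0. Lengths are in m, angles in rad, forces in N, time in s.
With the tool pointing down it reaches from about 0.425 to 1.025 m from the base axis. Payload 9.4 kg.
Tool frame: the origin (TCP) lies at the very end of the fingers, on their centre line; the grasp point (between the pads) lies 19 mm behind it; z points along the fingers, y is the direction in which the jaws open and shut (so a half turn about z gives the same grasp; the last joint's range is limited). The gripper opens to 93 mm and grips with 3 to 60 N. Pads are 15 mm wide; open, the fingers measure 128 mm over their backs; the gripper's body (75 mm by 188 mm) begins 65 mm behind the grasp point.
Start: joints at [-1.358, 0.599, -0.003, 1.599, 0.002, 0.943, -0.08], TCP at [0.207, 0.695, 0.219] pointing down, gripper open.
Joint ranges: [-2.57, 2.57], [-0.35, 1.97], [-1.29, 1.29], [0.11, 2.56], [-1.05, 4.19], [0.11, 1.86], [-2.63, 2.63]. Speed limits (rad/s): [2.22, 2.22, 3.01, 3.01, 3.14, 3.14, 3.14].

## Interface

Orientations are given as a unit quaternion [x, y, z, w].
In Python, from cell import manip gives the robot as it stands. The module is installed in compiled form; this text tells all that it offers.
- The arm moves only by the tool move_arm, never from a script. Its argument "plan" is a list of rows, each a list of 6 numbers: the shift along the tool's x, y, z in units of 1 m (1.0 is 1 m), then the turn, a rotation vector about the tool's x, y, z in units of 0.12 rad (1.0 is 0.12 rad). A call has 1 to 20 rows; each row shifts and turns the commanded pose from where the row before left it, along the tool's axes as they then stand; what a row does not reach is not made up. A row lasts 1/12 s, in which the tool goes at most 41.7 mm and 7.16 degrees, less where a joint would pass 70% of its speed; a pose out of reach is approached as far as the arm can. A call with a number of a shift or a turn outside -1 to 1 is refused whole. A call with a gripper value outside its range is refused whole. "claw" is the finger opening in mm, from 0 to 93, set as the call begins (left out, the last holds). The fingers move at their own pace and stop on an object; the grip force is fixed at half the most. Time passes only in rows, so rows that do not move let the fingers close. It gives the time, the measured TCP pose, the force and the opening at its end, in the units of the state.
- manip.observe(): the state, without advancing time (a new reading comes with each control period).
- manip.grab_frame(name): name is "scene" or "side" or "wrist"; returns the picture (420x560x3 uint8, blue, green, red); there is no depth.
- manip.camera_params(name): a dict with "vfov" (degrees; the focal length in pixels is half the picture's height over the tangent of half this angle, whatever the lens; pixels are square), "cx", "cy" (the principal point, pixels), "rvec" (rotation vector, rad) and "tvec" (3), from world to camera coordinates, as OpenCV has them. Camera axes: x right, y down, z forward; pixel columns grow to the right and rows downward; lengths in m; the calibration is good to about 2 mm. A picture is of the moment at which its call begins: read the wrist's pose just before it. camera_params takes no time and is no camera call; for the wrist camera it gives the pose at the moment of the call.
- manip.sign_off(): hands the job in, once; it reports no verdict.
The state is a dict: "time_s": time; "q": joint angles; "joint_vel": joint speeds; "joint_torque": joint torques, N m; "tool_pos": TCP position; "tcp_rot": TCP orientation; "contact_force": force on the tool from outside, world axes, zero at the start; "torque": the same for the moment, N m; "gripper_width": finger opening in m.
Only numpy, scipy, OpenCV 4.12 (cv2) and the standard library are available. Lean on these libraries where they do the work, as an engineer would, in place of code of your own. Each camera call takes 0.05 s, during which the arm holds its last target.

## Working session

There is one attempt and no reset: what is moved stays moved. The work goes in short steps, Python scripts to look and compute and a tool call to move; the robot and the scene stay as the last step left them, time stands still between calls to the robot, and variables do not carry over. Pictures are saved under pics/ and viewed, and the job is handed in when it is done.

Besides the shell and the picture viewer there is one more tool, called after ">>>" in YAML: its name, and indented under it one key for each argument. move_arm: Moves the arm, as the interface text tells. Its arguments: {"type":"object","properties":{"plan":{"type":"array"},"claw":{"type":"number"}},"required":["plan"]}

```bash
mkdir -p pics; ls; python3 - <<'E'
from cell import manip
import cv2
s=manip.observe()
print(s)
for n in ["scene","side","wrist"]:
    p=manip.camera_params(n); print(n,p)
    cv2.imwrite(f"pics/{n}0.png",manip.grab_frame(n))
E
```

```text
pics
{'time_s': 0.0, 'q': array([-1.35767206,  0.60008916, -0.00254968,  1.60013073,  0.00180829,
        0.94287814, -0.07981277]), 'joint_vel': array([ 7.41152541e-05,  1.01548042e-03, -9.73550771e-04, -3.97658467e-04,
        2.06581531e-04,  1.78350060e-03, -1.50513513e-04]), 'joint_torque': array([ 1.86491752e-04, -7.65073228e+01,  1.49776977e+00, -2.52340794e+01,
       -5.24047797e-02,  1.72342965e-02,  1.51380364e-04]), 'tool_pos': array([0.20707069, 0.69429626, 0.21778554]), 'tcp_rot': array([ 1.44377775e-01,  9.89522356e-01, -7.50677168e-04, -3.79350306e-05]), 'contact_force': array([-0.49976428, -0.14935418, -0.43191695]), 'torque': array([0.03831889, 0.01996537, 0.0080258 ]), 'gripper_width': 0.09295932877719239}
scene {'vfov': 43.37371833503503, 'cx': 286.77390196726117, 'cy': 212.9198683584757, 'rvec': array([ 2.32683619,  0.70665485, -0.26435074]), 'tvec': array([-0.39947694, -0.06627958,  1.67127163])}
side {'vfov': 44.5078935705411, 'cx': 277.29841350908754, 'cy': 204.90096017315568, 'rvec': array([ 0.17496255, -2.80645408,  1.27345561]), 'tvec': array([0.43291789, 0.08063602, 1.35807563])}
wrist {'vfov': 64.4432422130392, 'cx': 281.36302234484623, 'cy': 212.13293974174508, 'rvec': array([-2.35473923, -1.75730569, -0.21580889]), 'tvec': array([-0.72533408, -0.02956959,  0.3889017 ])}
```

View pics/scene0.png

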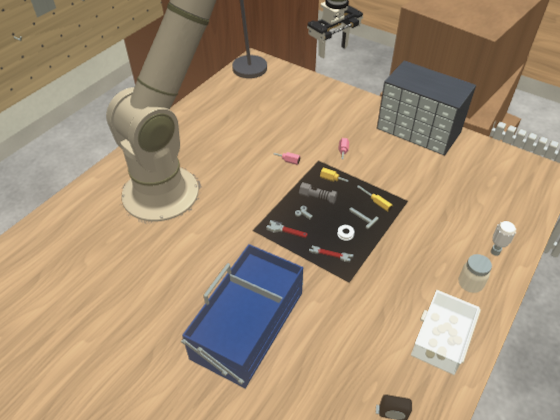

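View pics/side0.png

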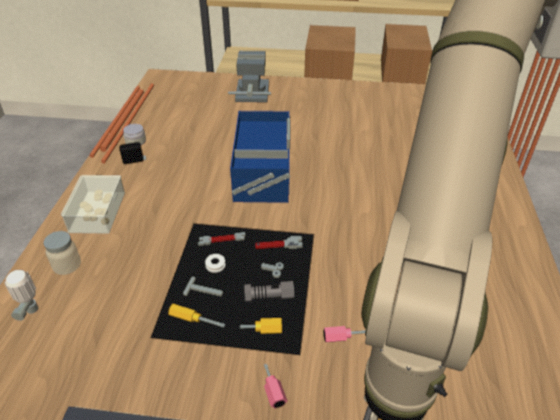

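View pics/wrist0.png

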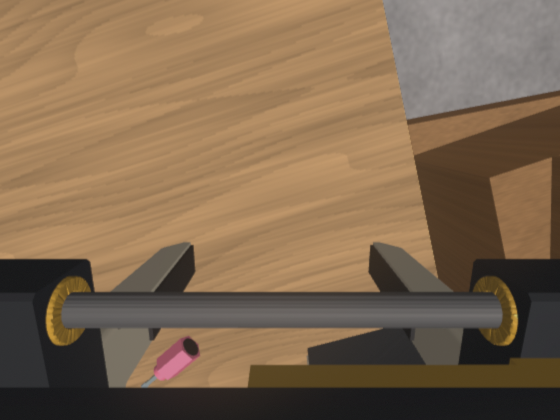

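Scene: the caddy is at about (245,312) and its handle at (217,285). The mat is centred near (335,215), with the spanners, keys, torch and drivers on it. The pink drivers are off the mat. Next I'll enlarge both views and measure.

```bash
cat > h.py <<'E'
import numpy as np, cv2
from cell import manip
def cam(n,p=None):
    p=p or manip.camera_params(n)
    f=210/np.tan(np.radians(p['vfov'])/2)
    K=np.array([[f,0,p['cx']],[0,f,p['cy']],[0,0,1]])
    R=cv2.Rodrigues(np.array(p['rvec']))[0]; return K,R,np.array(p['tvec'])
def ray(n,uv,p=None):
    K,R,t=cam(n,p); d=R.T@np.linalg.solve(K,[uv[0],uv[1],1]); return -R.T@t,d
def plane(n,uv,z,p=None):
    c,d=ray(n,uv,p); return c+d*(z-c[2])/d[2]
def proj(n,X,p=None):
    K,R,t=cam(n,p); x=K@(R@np.array(X)+t); return x[:2]/x[2]
def tri(n1,a,n2,b):
    c1,d1=ray(n1,a);c2,d2=ray(n2,b)
    A=np.stack([d1,-d2],1); s=np.linalg.lstsq(A,c2-c1,rcond=None)[0]
    p,q=c1+d1*s[0],c2+d2*s[1]; return (p+q)/2,np.linalg.norm(p-q)
E
python3 - <<'E'
import cv2
a=cv2.imread('pics/scene0.png')[150:290,240:420];b=cv2.imread('pics/side0.png')[215:355,150:330]
c=cv2.imread('pics/scene0.png')[240:385,180:310];d=cv2.imread('pics/side0.png')[100:210,220:305]
for n,i,k in [('a',a,4),('b',b,4),('c',c,4),('d',d,5)]:
    cv2.imwrite(f'pics/z{n}.png',cv2.resize(i,None,fx=k,fy=k,interpolation=cv2.INTER_CUBIC))
E
```

```text
(no output)
```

View pics/za.png

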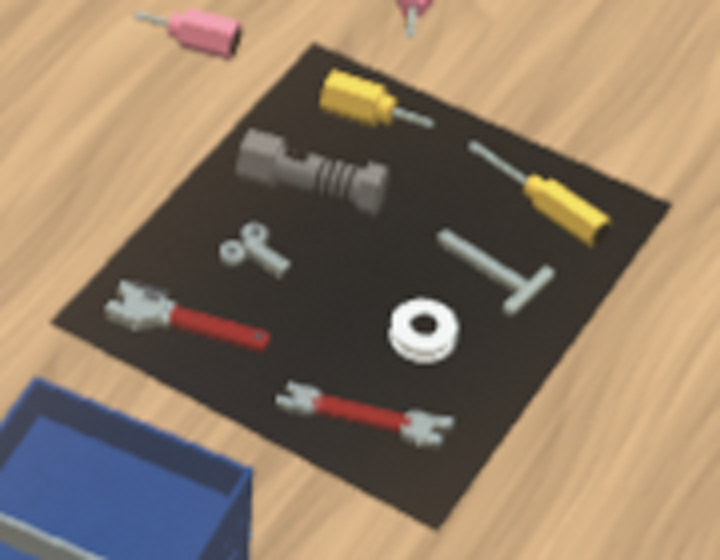

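View pics/zb.png

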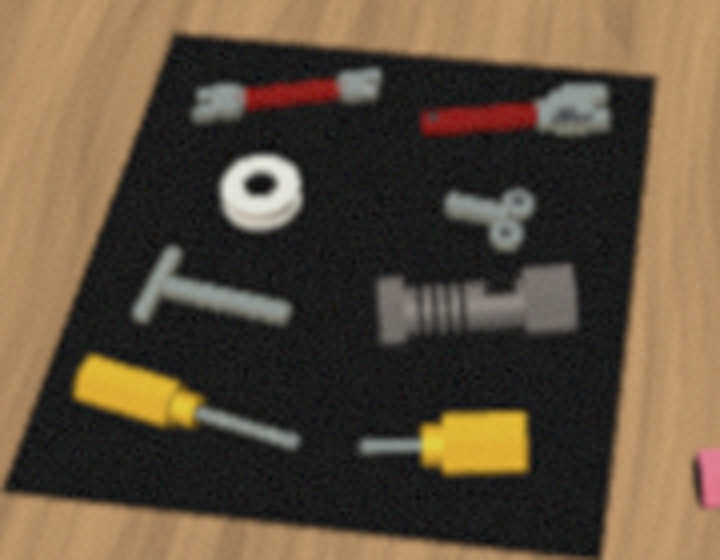

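View pics/zc.png

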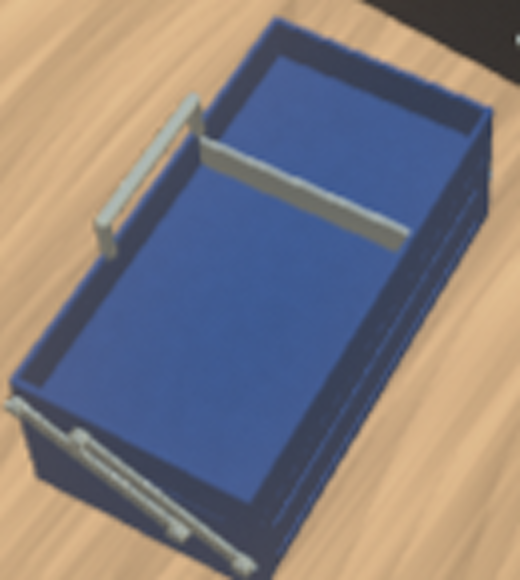

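View pics/zd.png

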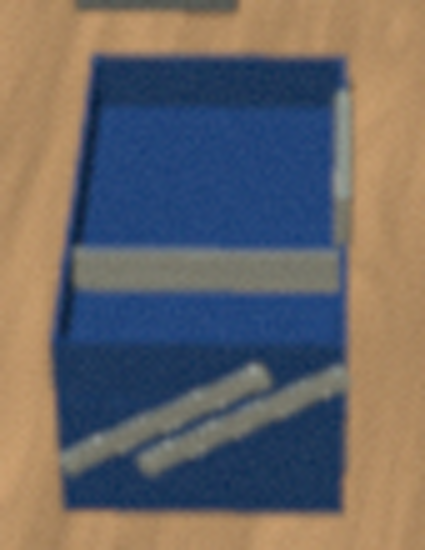

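```bash
cat > m.py <<'E'
from h import *
A=lambda x,y:((x+.5)/4-.5+240,(y+.5)/4-.5+150)
B=lambda x,y:((x+.5)/4-.5+150,(y+.5)/4-.5+215)
C=lambda x,y:((x+.5)/4-.5+180,(y+.5)/4-.5+240)
D=lambda x,y:((x+.5)/5-.5+220,(y+.5)/5-.5+100)
np.set_printoptions(precision=4,suppress=True)
E
python3 - <<'E'
from m import *
print('rim scene')
for n,uv in [('-+',(277,18)),('++',(492,112)),('--',(12,382))]: print(n,plane('scene',C(*uv),.121))
for n,uv in [('h+',(194,97)),('h-',(103,224))]: print(n,plane('scene',C(*uv),.155))
print('rim side')
for n,uv in [('++',(55,342)),('-+',(345,343)),('+-',(93,57)),('--',(344,57))]: print(n,plane('side',D(*uv),.121))
for n,uv in [('h+',(344,200)),('h-',(342,92))]: print(n,plane('side',D(*uv),.155))
for n,a,b in [('adj head end',(108,300),(610,108)),('adj tail',(268,340),(422,122)),
 ('open -',(280,398),(380,82)),('torch tail',(375,190),(380,310)),('torch head',(252,155),(577,297)),
 ('key open end',(282,268),(448,203)),('key wing1',(254,232),(518,203)),('key wing2',(232,252),(506,234)),
 ('stub butt',(327,92),(527,441)),('stub tip',(433,124),(361,446)),('stub nose',(390,107),(423,446)),
 ('mat+-',(435,527),(172,35)),('mat--',(52,322),(657,77)),('mat-+',(314,42),(602,556)),('mat++',(671,205),(5,490))]:
    print(n,*tri('scene',A(*a),'side',B(*b)), plane('scene',A(*a),.01),plane('side',B(*b),.01))
E
```

```text
rim scene
-+ [ 0.4187 -0.0868  0.121 ]
++ [ 0.5758 -0.072   0.121 ]
-- [ 0.4501 -0.3832  0.121 ]
h+ [ 0.4304 -0.1854  0.155 ]
h- [ 0.4427 -0.2873  0.155 ]
rim side
++ [ 0.5712 -0.0659  0.121 ]
-+ [ 0.416 -0.084  0.121]
+- [ 0.6047 -0.359   0.121 ]
-- [ 0.4489 -0.3779  0.121 ]
h+ [ 0.4263 -0.1697  0.155 ]
h- [ 0.4398 -0.2817  0.155 ]
adj head end [0.3608 0.0727 0.0053] 0.0025197887070226343 [0.3619 0.0694 0.01  ] [0.3617 0.0781 0.01  ]
adj tail [0.4806 0.1042 0.0087] 9.865921700195035e-05 [0.4811 0.1032 0.01  ] [0.4804 0.1055 0.01  ]
open - [0.5147 0.0667 0.0041] 0.00028637550527037714 [0.5169 0.0627 0.01  ] [0.5136 0.0727 0.01  ]
torch tail [0.4766 0.2683 0.0211] 0.004360372782474637 [0.4697 0.2772 0.01  ] [0.4806 0.2603 0.01  ]
torch head [0.3703 0.2468 0.0201] 0.008717012072503662 [0.3697 0.2559 0.01  ] [0.367  0.2364 0.01  ]
key open end [0.4528 0.1701 0.008 ] 0.002305364300419556 [0.4525 0.1683 0.01  ] [0.4535 0.1723 0.01  ]
key wing1 [0.4145 0.1786 0.02  ] 0.01082394603305123 [0.4153 0.1874 0.01  ] [0.4107 0.167  0.01  ]
key wing2 [ 0.411  0.175 -0.007] 0.012853643479154166 [0.4124 0.1609 0.01  ] [0.4148 0.1929 0.01  ]
stub butt [0.3841 0.3451 0.0154] 0.0009260134634423267 [0.3818 0.3502 0.01  ] [0.3841 0.3411 0.01  ]
stub tip [0.4738 0.3602 0.0163] 0.0008025994817185395 [0.4715 0.3661 0.01  ] [0.4745 0.3556 0.01  ]
stub nose [0.4382 0.3565 0.0181] 0.0027780317731213385 [0.4331 0.3637 0.01  ] [0.4406 0.3514 0.01  ]
mat+- [0.6623 0.0347 0.0001] 0.0036863052787299393 [0.6631 0.0276 0.01  ] [0.6603 0.0455 0.01  ]
mat-- [ 0.3342  0.0356 -0.0002] 0.0006640006763091429 [0.3399 0.029  0.01  ] [0.3336 0.0458 0.01  ]
mat-+ [0.337  0.4031 0.0018] 0.0009873186747405228 [0.3419 0.3953 0.01  ] [0.3363 0.4081 0.01  ]
mat++ [ 0.6651  0.401  -0.0004] 0.0010340506550702133 [0.6682 0.3913 0.01  ] [0.6607 0.4075 0.01  ]
```

```bash
cat >> h.py <<'E'
from scipy.spatial.transform import Rotation as Ro
def pose():
    s=manip.observe(); return s['tool_pos'],Ro.from_quat(s['tcp_rot']),s
def to(x,y,z,yaw_y=None):
    "shift in tool axes (m) to target; turn about tool z (units) so tool y points at yaw_y deg"
    p,R,s=pose(); 
    print('t %.2f pos'%s['time_s'],p,'yawY %.2f'%np.degrees(np.arctan2(*R.as_matrix()[[1,0],1])),'tilt',R.as_matrix()[2],'F',s['contact_force'],'w %.1f'%(s['gripper_width']*1e3))
    M=R.as_matrix(); print(' shift',M.T@(np.array([x,y,z])-p))
    if yaw_y is not None:
        a=np.arctan2(M[1,1],M[0,1]); d=(a-np.radians(yaw_y)+np.pi)%(2*np.pi)-np.pi
        print(' turn units %.2f'%(d/.12), 'q7',s['q'][6])
        b=a-d; T=np.array([[-np.sin(b),np.cos(b),0],[np.cos(b),np.sin(b),0],[0,0,-1]]).T
        print(' shift after turn',T.T@(np.array([x,y,z])-p))
E
python3 - <<'E'
from m import *
p,R,s=pose()
K,Rc,t=cam('wrist'); print('cam in tool',R.inv().apply(-Rc.T@t-p)); print('cam axes in tool',R.inv().as_matrix()@Rc.T)
to(.55,.35,.30,6.2)
# refine red/yellow masks
for n,f in [('scene','pics/scene0.png'),('side','pics/side0.png')]:
    im=cv2.imread(f); hsv=cv2.cvtColor(im,cv2.COLOR_BGR2HSV)
    H,S,V=cv2.split(hsv)
    red=(((H<6)|(H>174))&(S>150)&(V>60)).astype('uint8'); yel=((H>18)&(H<32)&(S>170)&(V>100)).astype('uint8')
    for nm,m,z in [('red',red,.013),('yel',yel,.018)]:
        k,l,st,c=cv2.connectedComponentsWithStats(m)
        for i in range(1,k):
            if st[i,4]>40:
                w=plane(n,c[i],z)
                ys,xs=np.where(l==i); P=np.array([plane(n,(a,b),z)[:2] for a,b in zip(xs,ys)])
                P0=P-P.mean(0);u,sv,vt=np.linalg.svd(P0,full_matrices=False); e=P0@vt[0]
                if abs(w[0]-.5)<.3: print(n,nm,st[i,4],P.mean(0),'ang',np.degrees(np.arctan2(vt[0,1],vt[0,0])),'len',e.max()-e.min())
E
```

```text
cam in tool [ 0.0663  0.0004 -0.1668]
cam axes in tool [[ 0.0012 -0.9704 -0.2417]
 [ 1.      0.0008  0.0018]
 [-0.0015 -0.2417  0.9704]]
t 0.15 pos [0.2071 0.6944 0.218 ] yawY 73.40 tilt [-0.0001 -0.0012 -1.    ] F [ 0.2992 -0.1355  0.2942] w 93.0
 shift [-0.427  -0.2322 -0.0817]
 turn units 9.77 q7 -0.07977648032728414
 shift after turn [-0.3794  0.3037 -0.082 ]
scene red 102 [0.4448 0.0904] ang 12.088537907523008 len 0.07220607347158761
scene red 86 [0.5728 0.0818] ang 16.601005173449895 len 0.057579429363611365
side red 136 [0.5683 0.0934] ang 16.59681766859327 len 0.05744997709121379
side red 187 [0.4445 0.1013] ang 14.463530397032224 len 0.07327463107552626
side yel 363 [0.6056 0.3414] ang 164.75871220981665 len 0.07756750295194316
side yel 390 [0.4106 0.3514] ang -168.80004335970324 len 0.05868719233931842
```

>>> move_arm:
  plan:
    - [0,0,0,0,0,0.98]
    - [0,0,0,0,0,0.98]
    - [0,0,0,0,0,0.98]
    - [0,0,0,0,0,0.98]
    - [0,0,0,0,0,0.98]
    - [0,0,0,0,0,0.98]
    - [0,0,0,0,0,0.98]
    - [0,0,0,0,0,0.98]
    - [0,0,0,0,0,0.98]
    - [0,0,0,0,0,0.98]
    - [0,0,0,0,0,0]
  claw: 60

```text
time_s: 1.07
tool_pos: [0.2068, 0.6947, 0.2182]
tcp_rot: [0.671, 0.742, -0.0, 0.0]
contact_force: [-0.8, 0.1, 0.0]
gripper_width: 0.0601
```

>>> move_arm:
  plan:
    - [-0.024,0.019,-0.005,0,0,0]
    - [-0.024,0.019,-0.005,0,0,0]
    - [-0.024,0.019,-0.005,0,0,0]
    - [-0.024,0.019,-0.005,0,0,0]
    - [-0.024,0.019,-0.005,0,0,0]
    - [-0.024,0.019,-0.005,0,0,0]
    - [-0.024,0.019,-0.005,0,0,0]
    - [-0.024,0.019,-0.005,0,0,0]
    - [-0.024,0.019,-0.005,0,0,0]
    - [-0.024,0.019,-0.005,0,0,0]
    - [-0.024,0.019,-0.005,0,0,0]
    - [-0.024,0.019,-0.005,0,0,0]
    - [-0.024,0.019,-0.005,0,0,0]
    - [-0.024,0.019,-0.005,0,0,0]
    - [-0.024,0.019,-0.005,0,0,0]
    - [-0.024,0.019,-0.005,0,0,0]
    - [0,0,0,0,0,0]

```text
time_s: 2.48
tool_pos: [0.5548, 0.3385, 0.3001]
tcp_rot: [0.67, 0.742, 0.001, 0.002]
contact_force: [-0.0, -1.1, -0.4]
gripper_width: 0.0599
```

```bash
python3 - <<'E'
from m import *
to(.50,-.22,.32,6.2)
E
```

```text
t 2.48 pos [0.5548 0.3385 0.3001] yawY 5.80 tilt [-0.0023  0.0039 -1.    ] F [-0.0018 -1.1182 -0.4499] w 59.9
 shift [-0.5501 -0.1108 -0.0191]
 turn units -0.06 q7 -0.34601248227282816
 shift after turn [-0.5493 -0.1147 -0.0199]
```

```bash
cat > snap.py <<'E'
import sys,pickle
from m import *
p=manip.camera_params('wrist'); im=manip.grab_frame('wrist')
pickle.dump(p,open(f'pics/{sys.argv[1]}.pkl','wb')); cv2.imwrite(f'pics/{sys.argv[1]}.png',im)
E
python3 snap.py w1
```

```text
(no output)
```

View pics/w1.png

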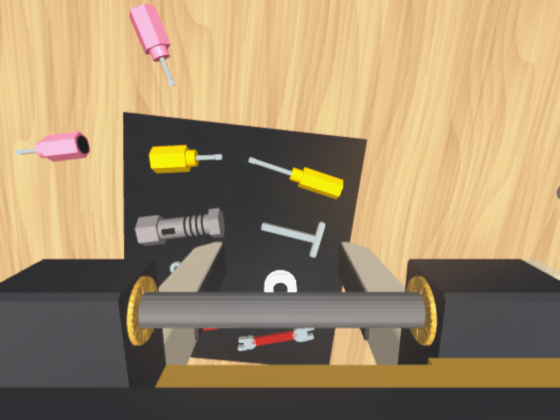

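Wrist view w1: stubby from its butt (151,159) to its tip (221,157). Torch from (138,230) to (223,222). The other pieces are partly hidden by the gripper.

```bash
python3 - <<'E'
from m import *; import pickle
p=pickle.load(open('pics/w1.pkl','rb'))
for n,uv,z in [('stub butt',(151,159),.018),('stub nose',(195,158),.018),('stub tip',(221,157),.018),('torch head',(138,230.5),.021),('torch tail',(223,222),.021),('T',(292,235),.008),('matTL',(124,113),.003),('matTR',(366,140),.003)]:
    print(n,plane('wrist',uv,z,p))
E
```

```text
stub butt [0.3809 0.3489 0.018 ]
stub nose [0.4391 0.3562 0.018 ]
stub tip [0.4734 0.361  0.018 ]
torch head [0.3647 0.2481 0.021 ]
torch tail [0.4819 0.2723 0.021 ]
T [0.5802 0.2591 0.008 ]
matTL [0.3391 0.4044 0.003 ]
matTR [0.6659 0.4025 0.003 ]
```

>>> move_arm:
  plan:
    - [-0.033,-0.008,-0.001,0,0,0]
    - [-0.033,-0.008,-0.001,0,0,0]
    - [-0.033,-0.008,-0.001,0,0,0]
    - [-0.033,-0.008,-0.001,0,0,0]
    - [-0.033,-0.008,-0.001,0,0,0]
    - [-0.033,-0.008,-0.001,0,0,0]
    - [-0.033,-0.008,-0.001,0,0,0]
    - [-0.033,-0.008,-0.001,0,0,0]
    - [-0.033,-0.008,-0.001,0,0,0]
    - [-0.033,-0.008,-0.001,0,0,0]
    - [-0.033,-0.008,-0.001,0,0,0]
    - [-0.033,-0.008,-0.001,0,0,0]
    - [-0.033,-0.008,-0.001,0,0,0]
    - [-0.033,-0.008,-0.001,0,0,0]
    - [-0.033,-0.008,-0.001,0,0,0]
    - [-0.033,-0.008,-0.001,0,0,0]
    - [-0.033,-0.008,-0.001,0,0,0]
    - [-0.033,-0.008,-0.001,0,0,0]
    - [-0.033,-0.008,-0.001,0,0,0]
    - [0,0,0,0,0,0]

```text
time_s: 4.2
tool_pos: [0.4627, -0.3003, 0.3181]
tcp_rot: [0.67, 0.742, -0.001, 0.001]
contact_force: [-0.6, 0.6, 0.2]
gripper_width: 0.0599
```

```bash
python3 snap.py w2; python3 - <<'E'
from m import *
to(.434,-.233,.25,6.2)
E
```

```text
t 4.25 pos [ 0.4634 -0.2972  0.3176] yawY 5.93 tilt [-0.0012 -0.0005 -1.    ] F [ 0.7369  0.6277 -0.8674] w 60.1
 shift [ 0.067  -0.0226  0.0675]
 turn units -0.04 q7 0.8052922171059866
 shift after turn [ 0.067  -0.0223  0.0676]
```

View pics/w2.png

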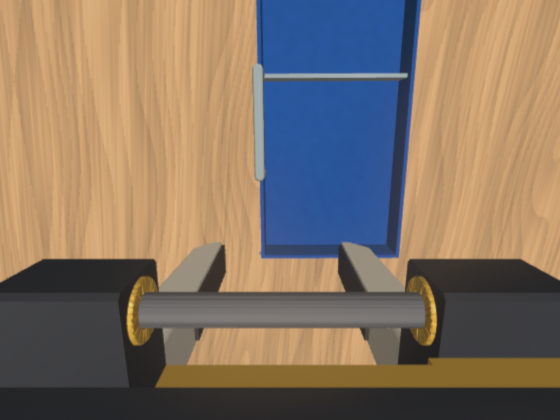

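Wrist view w2: the handle bar runs from (258,66) to (260,180). The near rim corners are at (262,257) and (400,257).

```bash
python3 - <<'E'
from m import *; import pickle
p=pickle.load(open('pics/w2.pkl','rb'))
for n,uv,z in [('h+',(258.5,65),.151),('h-',(260,181),.151),('--',(261.5,258),.121),('+-',(400,258),.121),('div-',(264,75),.115),('div+',(407,75),.115)]:
    print(n,plane('wrist',uv,z,p))
E
```

```text
h+ [ 0.4294 -0.1786  0.151 ]
h- [ 0.4403 -0.2866  0.151 ]
-- [ 0.4486 -0.3813  0.121 ]
+- [ 0.6091 -0.3646  0.121 ]
div- [ 0.433  -0.1817  0.115 ]
div+ [ 0.5805 -0.1663  0.115 ]
```

>>> move_arm:
  plan:
    - [0.022,-0.0075,0.022,0,0,0]
    - [0.022,-0.0075,0.022,0,0,0]
    - [0.022,-0.0075,0.022,0,0,0]
    - [0,0,0,0,0,0]
    - [0,0,0.02,0,0,0]
    - [0,0,0.02,0,0,0]
    - [0,0,0.02,0,0,0]
    - [0,0,0.02,0,0,0]
    - [0,0,0,0,0,0]
    - [0,0,0,0,0,0]

```text
time_s: 5.08
tool_pos: [0.4351, -0.2304, 0.1714]
tcp_rot: [0.668, 0.744, -0.0, -0.001]
contact_force: [-0.2, -0.6, 0.4]
gripper_width: 0.06
```

```bash
python3 snap.py w3; python3 - <<'E'
from m import *
to(.4345,-.233,.131,6.0)
E
```

```text
t 5.13 pos [ 0.4355 -0.231   0.1722] yawY 6.12 tilt [ 0.0003 -0.0001 -1.    ] F [ 0.7194 -0.9055 -0.196 ] w 60.5
 shift [-0.0019 -0.0012  0.0412]
 turn units 0.02 q7 0.8488993260791081
 shift after turn [-0.0019 -0.0012  0.0412]
```

View pics/w3.png

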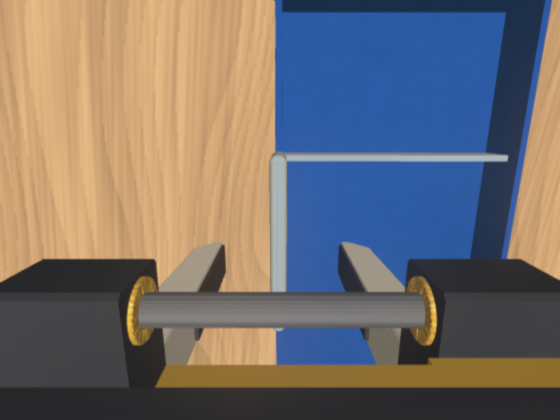

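Wrist view w3: the bar at u≈279 is centred between the fingers, whose centre is at u≈282. I'll lower onto it and close.

>>> move_arm:
  plan:
    - [0,-0.0015,0.02,0,0,0]
    - [0,0,0.021,0,0,0]
    - [0,0,0,0,0,0]
    - [0,0,0,0,0,0]

```text
time_s: 5.47
tool_pos: [0.4338, -0.2315, 0.1314]
tcp_rot: [0.669, 0.743, 0.0, -0.0]
contact_force: [0.4, -0.8, 0.2]
gripper_width: 0.0599
```

>>> move_arm:
  plan:
    - [0,0,0,0,0,0]
    - [0,0,0,0,0,0]
    - [0,0,0,0,0,0]
    - [0,0,0,0,0,0]
    - [0,0,0,0,0,0]
    - [0,0,0,0,0,0]
    - [0,0,0,0,0,0]
    - [0,0,0,0,0,0]
  claw: 6

```text
time_s: 6.13
tool_pos: [0.4335, -0.2316, 0.1307]
tcp_rot: [0.669, 0.743, 0.0, -0.0]
contact_force: [-0.0, 0.6, -0.1]
gripper_width: 0.0112
```

```bash
python3 - <<'E'
from m import *
to(.4345,-.233,.131,6.0)
q=np.array([0,.15,.3,.45,.6,.75,.9,1.05,1.2,1.35,1.5,1.65,1.79])
x=.026+.12*np.sin(q-1.047);z=.09+.12*np.cos(q-1.047)
print(np.c_[q[1:],np.diff(x),-np.diff(z)])
E
```

```text
t 6.13 pos [ 0.4335 -0.2316  0.1307] yawY 6.02 tilt [ 0.  0. -1.] F [-0.0094  0.5542 -0.0795] w 11.2
 shift [-0.0015  0.0008 -0.0003]
 turn units 0.00 q7 0.9051921687626173
 shift after turn [-0.0015  0.0008 -0.0003]
[[ 0.15    0.0101 -0.0149]
 [ 0.3     0.0122 -0.0132]
 [ 0.45    0.0141 -0.0112]
 [ 0.6     0.0156 -0.009 ]
 [ 0.75    0.0168 -0.0065]
 [ 0.9     0.0175 -0.004 ]
 [ 1.05    0.0179 -0.0013]
 [ 1.2     0.0179  0.0014]
 [ 1.35    0.0175  0.0041]
 [ 1.5     0.0167  0.0066]
 [ 1.65    0.0155  0.0091]
 [ 1.79    0.0131  0.0105]]
```

>>> move_arm:
  plan:
    - [0,0.005,-0.0075,0,0,0]
    - [0,0.005,-0.0074,0,0,0]
    - [0,0.006,-0.0066,0,0,0]
    - [0,0.006,-0.0066,0,0,0]
    - [0,0.007,-0.0056,0,0,0]
    - [0,0.007,-0.0056,0,0,0]
    - [0,0.0078,-0.0045,0,0,0]
    - [0,0.0078,-0.0045,0,0,0]
    - [0,0,0,0,0,0]

```text
time_s: 6.88
tool_pos: [0.4873, -0.2258, 0.1802]
tcp_rot: [0.668, 0.744, 0.001, 0.001]
contact_force: [-3.8, 1.7, 6.8]
gripper_width: 0.0091
```

```bash
python3 - <<'E'
from m import *
to(.4335+.052*.9945,-.2316+.052*.1045,.1307+.0483,6.0)
E
```

```text
t 6.88 pos [ 0.4873 -0.2258  0.1802] yawY 6.10 tilt [-0.0004  0.0023 -1.    ] F [-3.8411  1.683   6.8314] w 9.1
 shift [-0.0001 -0.0021  0.0012]
 turn units 0.02 q7 0.7987454485237991
 shift after turn [-0.0002 -0.0021  0.0012]
```

>>> move_arm:
  plan:
    - [0,0.0083,-0.0033,0,0,0]
    - [0,0.0083,-0.0033,0,0,0]
    - [0,0.0087,-0.002,0,0,0]
    - [0,0.0087,-0.002,0,0,0]
    - [0,0.009,-0.0007,0,0,0]
    - [0,0.009,-0.0007,0,0,0]
    - [0,0.009,0.0007,0,0,0]
    - [0,0.009,0.0007,0,0,0]
    - [0,0.0088,0.002,0,0,0]
    - [0,0.0088,0.002,0,0,0]
    - [0,0.0083,0.0033,0,0,0]
    - [0,0.0083,0.0033,0,0,0]
    - [0,0.0077,0.0045,0,0,0]
    - [0,0.0077,0.0045,0,0,0]
    - [0,0.0065,0.0052,0,0,0]
    - [0,0.0065,0.0052,0,0,0]
    - [0,0,0,0,0,0]

```text
time_s: 8.3
tool_pos: [0.6186, -0.2119, 0.1582]
tcp_rot: [0.669, 0.744, 0.0, 0.0]
contact_force: [5.0, 3.9, -0.7]
gripper_width: 0.0091
```

```bash
python3 - <<'E'
from m import *
c=np.array([.5119,-.2236])
p,R,s=pose(); d=(p[:2]-c); th=.1047
print('caddy x,z of grasp',d@[np.cos(th),np.sin(th)],p[2]+.019,'q~',1.047+np.arctan2(d@[np.cos(th),np.sin(th)]-.026,p[2]+.019-.09),s['contact_force'],s['gripper_width'])
E
```

```text
caddy x,z of grasp 0.10729765658299668 0.17718452697868833 q~ 1.7974717612699749 [ 5.0168  3.856  -0.6512] 0.009055603462276643
```

>>> move_arm:
  plan:
    - [0,0,0,0,0,0]
    - [0,0,0,0,0,0]
    - [0,0,0,0,0,0]
    - [0,0,0,0,0,0]
    - [0,0,0,0,0,0]
    - [0,0,-0.01,0,0,0]
    - [0,0,-0.02,0,0,0]
    - [0,0,-0.03,0,0,0]
    - [0,0,-0.03,0,0,0]
    - [0,0,-0.03,0,0,0]
    - [0,0,-0.03,0,0,0]
    - [0,0,0,0,0,0]
  claw: 50

```text
time_s: 9.3
tool_pos: [0.6184, -0.2141, 0.3165]
tcp_rot: [0.669, 0.743, 0.002, 0.004]
contact_force: [0.8, -1.0, 0.1]
gripper_width: 0.0501
```

```bash
python3 - <<'E'
from m import *
cv2.imwrite('pics/s1.png',manip.grab_frame('scene'))
to(.448,.15,.28,103.5)
E
```

```text
t 9.35 pos [ 0.6177 -0.2135  0.3137] yawY 5.98 tilt [-0.0021  0.0058 -1.    ] F [ 0.8617 -0.4115 -0.5359] w 50.0
 shift [ 0.3792 -0.1311  0.0321]
 turn units -14.18 q7 0.622815115315173
 shift after turn [0.0801 0.393  0.0337]
```

View pics/s1.png

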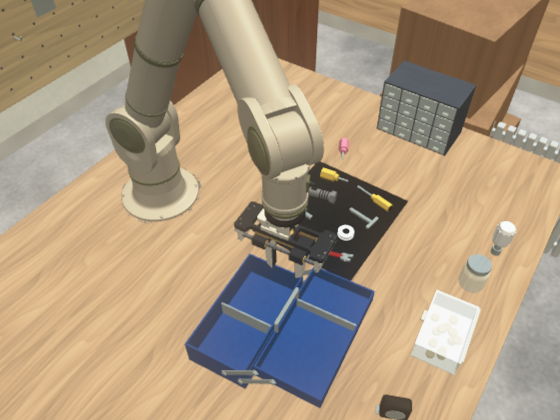

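Scene s1: the tray is open, its handle near (288,305), and the two-bay box shows empty. Next I'll look at the spanner and key from above.

>>> move_arm:
  plan:
    - [0.0246,-0.0148,-0.001,0,0,0]
    - [0.0246,-0.0148,-0.001,0,0,0]
    - [0.0246,-0.0148,-0.001,0,0,0]
    - [0.0246,-0.0148,-0.001,0,0,0]
    - [0.0246,-0.0148,-0.001,0,0,0]
    - [0.0246,-0.0148,-0.001,0,0,0]
    - [0.0246,-0.0148,-0.001,0,0,0]
    - [0.0246,-0.0148,-0.001,0,0,0]
    - [0,0,0,0,0,0]
    - [0,0,0,0,0,0]

```text
time_s: 10.18
tool_pos: [0.4774, -0.0279, 0.3174]
tcp_rot: [0.668, 0.744, 0.0, -0.0]
contact_force: [0.2, 0.0, 0.2]
gripper_width: 0.0499
```

```bash
python3 snap.py w4; python3 - <<'E'
from m import *
to(.431,.0925,.12,-77)
E
```

```text
t 10.23 pos [ 0.4782 -0.0289  0.3175] yawY 6.08 tilt [ 0.0001  0.0001 -1.    ] F [ 0.2393  0.7131 -0.9877] w 49.7
 shift [ 0.1257 -0.0341  0.1975]
 turn units 12.08 q7 0.21519216578417327
 shift after turn [-0.0186 -0.1289  0.1975]
```

View pics/w4.png

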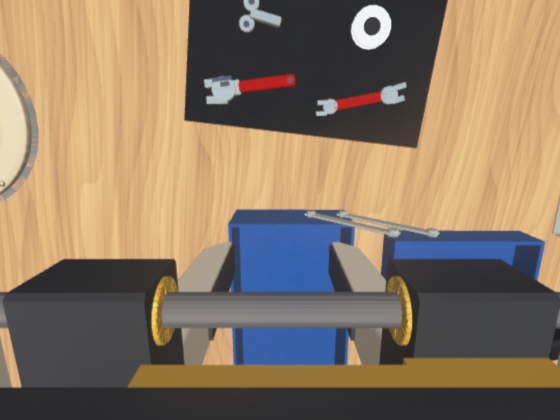

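Wrist view w4: adjustable spanner from its head (205,90) to its tail (295,80). The key's wings are at (252,3) and (247,23), and its barrel end is at (281,19).

```bash
python3 - <<'E'
from m import *; import pickle
p=pickle.load(open('pics/w4.pkl','rb'))
for n,uv,z in [('adj head',(205,90),.013),('neck',(239,88),.013),('adj tail',(295,80),.013),('key w1',(252,3),.01),('key w2',(247,23),.01),('key end',(281,19),.01)]:
    print(n,plane('wrist',uv,z,p))
im=cv2.imread('pics/w4.png');H,S,V=cv2.split(cv2.cvtColor(im,cv2.COLOR_BGR2HSV))
m=(((H<6)|(H>174))&(S>150)&(V>60)).astype('uint8');m[:,310:]=0
ys,xs=np.where(m); P=np.array([plane('wrist',(a,b),.013,p)[:2] for a,b in zip(xs,ys)]);c=P.mean(0);u,s,vt=np.linalg.svd(P-c,full_matrices=False)
e=(P-c)@vt[0];print(c,vt[0],np.degrees(np.arctan2(vt[0,1],vt[0,0])),e.min(),e.max())
E
```

```text
adj head [0.3638 0.0787 0.013 ]
neck [0.4087 0.0862 0.013 ]
adj tail [0.4818 0.1042 0.013 ]
key w1 [0.4167 0.1898 0.01  ]
key w2 [0.4124 0.1662 0.01  ]
key end [0.4553 0.1756 0.01  ]
[0.444  0.0963] [-0.9731 -0.2303] -166.68256248521894 -0.03848986386513598 0.03625599111216127
```

>>> move_arm:
  plan:
    - [0,0,0,0,0,0.93]
    - [0,0,0,0,0,0.93]
    - [0,0,0,0,0,0.93]
    - [0,0,0,0,0,0.93]
    - [0,0,0,0,0,0.93]
    - [0,0,0,0,0,0.93]
    - [0,0,0,0,0,0.93]
    - [0,0,0,0,0,0.93]
    - [0,0,0,0,0,0.93]
    - [0,0,0,0,0,0.93]
    - [0,0,0,0,0,0.93]
    - [0,0,0,0,0,0.93]
    - [0,0,0,0,0,0.9]
    - [-0.005,-0.03,0.01,0,0,0]
    - [-0.004,-0.03,0.02,0,0,0]
    - [-0.004,-0.03,0.03,0,0,0]
    - [-0.004,-0.03,0.03,0,0,0]
    - [0,-0.01,0.03,0,0,0]
    - [0,0,0,0,0,0]
    - [0,0,0,0,0,0]
  claw: 45

```text
time_s: 11.9
tool_pos: [0.433, 0.0911, 0.1984]
tcp_rot: [0.994, 0.113, -0.001, 0.001]
contact_force: [0.7, -0.5, 0.6]
gripper_width: 0.0449
```

```bash
python3 - <<'E'
from m import *
to(.434,.0935,.10,-76.7)
E
```

```text
t 11.90 pos [0.433  0.0911 0.1984] yawY -76.97 tilt [-0.0028  0.0023 -1.    ] F [ 0.7339 -0.4946  0.5633] w 44.9
 shift [ 0.0018 -0.0023  0.0984]
 turn units -0.04 q7 -1.1918835097060436
 shift after turn [ 0.0015 -0.0021  0.0984]
```

>>> move_arm:
  plan:
    - [0.0015,-0.002,0.03,0,0,0]
    - [0,0,0.03,0,0,0]
    - [0,0,0.03,0,0,0]
    - [0,0,0.03,0,0,0]
    - [0,0,0.025,0,0,0]
    - [0,0,0,0,0,0]
    - [0,0,0,0,0,0]

```text
time_s: 12.48
tool_pos: [0.4353, 0.0932, 0.0546]
tcp_rot: [0.994, 0.112, 0.0, -0.0]
contact_force: [-0.4, 0.3, 0.7]
gripper_width: 0.0449
```

```bash
python3 snap.py w5; python3 - <<'E'
from m import *
to(.434,.0935,.005,-76.7)
E
```

```text
t 12.53 pos [0.4355 0.0936 0.0553] yawY -77.06 tilt [ 0.002  0.    -1.   ] F [ 0.2759 -0.1328  0.1952] w 45.3
 shift [-0.0016 -0.0003  0.0503]
 turn units -0.05 q7 -0.8959164242161106
 shift after turn [-0.0015 -0.0003  0.0503]
```

View pics/w5.png

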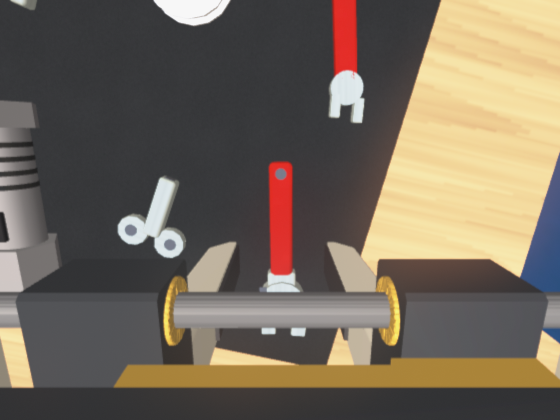

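Wrist view w5: the spanner handle at u≈281 is centred between the fingers. The bleed key is at (133..170, 180..243).

>>> move_arm:
  plan:
    - [-0.0015,0,0.02,0,0,0]
    - [0,0,0.015,0,0,0]
    - [0,0,0.01,0,0,0]
    - [0,0,0.005,0,0,0]
    - [0,0,0,0,0,0]
    - [0,0,0,0,0,0]

```text
time_s: 13.03
tool_pos: [0.4338, 0.0946, 0.0054]
tcp_rot: [0.994, 0.114, 0.001, -0.0]
contact_force: [-0.8, -0.0, 0.4]
gripper_width: 0.045
```

>>> move_arm:
  plan:
    - [0,0,0,0,0,0]
    - [0,0,0,0,0,0]
    - [0,0,0,0,0,0]
    - [0,0,0,0,0,0]
    - [0,0,0,0,0,0]
    - [0,0,0,0,0,0]
    - [0,0,0,0,0,0]
  claw: 8

```text
time_s: 13.62
tool_pos: [0.4325, 0.0945, 0.0041]
tcp_rot: [0.993, 0.114, 0.0, -0.0]
contact_force: [0.2, -0.3, 6.0]
gripper_width: 0.0144
```

```bash
python3 - <<'E'
from m import *;import pickle
to(.434,.0935,.005,-76.7)
p=pickle.load(open('pics/w5.pkl','rb'))
for uv,z in [((133,229),.011),((170,243),.011),((170,180),.013),((152,236),.01),((281,163),.013)]: print(plane('wrist',uv,z,p))
E
```

```text
t 13.62 pos [0.4325 0.0945 0.0041] yawY -76.91 tilt [ 0.0005 -0.0001 -1.    ] F [ 0.2275 -0.2691  5.9554] w 14.4
 shift [ 0.0012  0.0013 -0.0009]
 turn units -0.03 q7 -0.6461200461446175
 shift after turn [ 0.0012  0.0013 -0.0009]
[0.4165 0.1897 0.011 ]
[0.4124 0.1645 0.011 ]
[0.4547 0.1701 0.013 ]
[0.4141 0.1772 0.01  ]
[0.4808 0.1043 0.013 ]
```

>>> move_arm:
  plan:
    - [0,0,-0.01,0,0,0]
    - [0,0,-0.02,0,0,0]
    - [0,0,-0.03,0,0,0]
    - [0,0,-0.03,0,0,0]
    - [0,0,-0.03,0,0,0]
    - [0,0,-0.03,0,0,0]
    - [0,0,-0.03,0,0,0]
    - [0,0,0,0,0,0.5]
    - [0,0,0,0,0,0.53]
    - [0,0,0,0,0,0]
    - [0,0,0,0,0,0]

```text
time_s: 14.53
tool_pos: [0.432, 0.0945, 0.1837]
tcp_rot: [0.999, 0.054, -0.0, 0.0]
contact_force: [0.1, 0.7, -1.0]
gripper_width: 0.0144
```

```bash
python3 - <<'E'
from m import *
to(.523,-.2975,.185,-84)
E
```

```text
t 14.53 pos [0.432  0.0945 0.1837] yawY -83.86 tilt [-0.0006  0.0003 -1.    ] F [ 0.1213  0.741  -0.9931] w 14.4
 shift [ 0.0486  0.3995 -0.0012]
 turn units 0.02 q7 -1.101853594090721
 shift after turn [ 0.0496  0.3994 -0.0013]
```

>>> move_arm:
  plan:
    - [0.003,0.01,0,0,0,0]
    - [0.003,0.02,0,0,0,0]
    - [0.003,0.025,0,0,0,0]
    - [0.003,0.025,0,0,0,0]
    - [0.003,0.025,0,0,0,0]
    - [0.003,0.025,0,0,0,0]
    - [0.003,0.025,0,0,0,0]
    - [0.003,0.025,0,0,0,0]
    - [0.003,0.025,0,0,0,0]
    - [0.003,0.025,0,0,0,0]
    - [0.003,0.025,0,0,0,0]
    - [0.003,0.025,0,0,0,0]
    - [0.003,0.025,0,0,0,0]
    - [0.003,0.025,0,0,0,0]
    - [0.003,0.025,0,0,0,0]
    - [0.003,0.025,0,0,0,0]
    - [0,0.02,0,0,0,0]
    - [0,0,0,0,0,0]
    - [0,0,0,0,0,0]

```text
time_s: 16.12
tool_pos: [0.5211, -0.2995, 0.1831]
tcp_rot: [0.999, 0.052, -0.001, -0.0]
contact_force: [0.5, 0.2, -1.7]
gripper_width: 0.0144
```

```bash
python3 - <<'E'
from m import *
to(.523,-.2975,.08,-84)
cv2.imwrite('pics/s2.png',manip.grab_frame('scene'))
E
python3 snap.py w6
```

```text
t 16.12 pos [ 0.5211 -0.2995  0.1831] yawY -84.05 tilt [-0.0014 -0.0003 -1.    ] F [ 0.4525  0.1776 -1.6978] w 14.4
 shift [ 0.0023 -0.0018  0.1031]
 turn units -0.01 q7 -0.4534670877069787
 shift after turn [ 0.0021 -0.0018  0.1031]
```

View pics/w6.png

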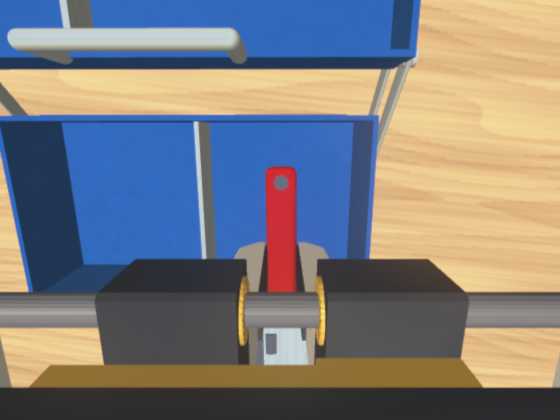

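View pics/s2.png

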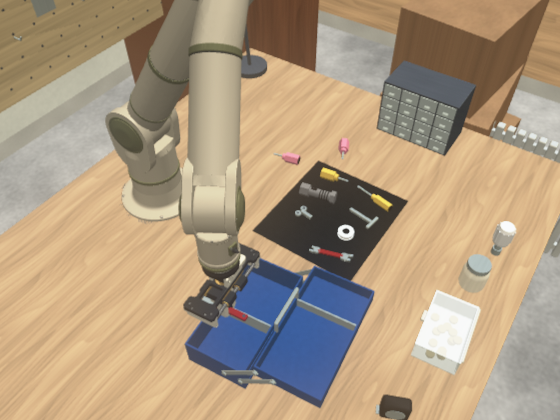

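Views w6 and s2: the spanner is held level over the −y bay, between the partition (u≈205) and the side wall (u≈370).

>>> move_arm:
  plan:
    - [0.002,-0.002,0.02,0,0,0]
    - [0,0,0.025,0,0,0]
    - [0,0,0.025,0,0,0]
    - [0,0,0.025,0,0,0]
    - [0,0,0.025,0,0,0]
    - [0,0,0.025,0,0,0]
    - [0,0,0.012,0,0,0]
    - [0,0,0,0,0,0]
    - [0,0,0,0,0,0]
    - [0,0,0,0,0,0]

```text
time_s: 17.05
tool_pos: [0.5243, -0.2963, 0.0281]
tcp_rot: [0.999, 0.053, 0.001, 0.0]
contact_force: [-0.6, -0.4, 0.0]
gripper_width: 0.0147
```

```bash
python3 - <<'E'
from m import *
to(.523,-.2975,.0055,-84)
E
```

```text
t 17.05 pos [ 0.5243 -0.2963  0.0281] yawY -83.96 tilt [ 0.0011  0.0007 -1.    ] F [-0.6476 -0.4308  0.0286] w 14.7
 shift [-0.0015  0.0011  0.0226]
 turn units 0.01 q7 -0.27688500518297016
 shift after turn [-0.0015  0.0011  0.0226]
```

>>> move_arm:
  plan:
    - [0,0,0.008,0,0,0]
    - [0,0,0.006,0,0,0]
    - [0,0,0.004,0,0,0]
    - [0,0,0.003,0,0,0]
    - [0,0,0.001,0,0,0]
    - [0,0,0,0,0,0]
    - [0,0,0,0,0,0]
    - [0,0,0,0,0,0]

```text
time_s: 17.72
tool_pos: [0.5238, -0.2959, 0.0051]
tcp_rot: [0.999, 0.052, 0.0, -0.0]
contact_force: [-0.7, 1.5, 5.1]
gripper_width: 0.0146
```

>>> move_arm:
  plan:
    - [0,0,0,0,0,0]
    - [0,0,0,0,0,0]
    - [0,0,0,0,0,0]
    - [0,0,-0.004,0,0,0]
    - [0,0,-0.01,0,0,0]
    - [0,0,-0.02,0,0,0]
    - [0,0,-0.03,0,0,0]
    - [0,0,-0.03,0,0,0]
    - [0,0,-0.03,0,0,0]
    - [0,0,-0.03,0,0,0]
    - [0,0,-0.03,0,0,0]
    - [0,0,-0.03,0,0,0]
    - [0,0,0,0,0,0]
    - [0,0,0,0,0,0]
  claw: 40

```text
time_s: 18.88
tool_pos: [0.5243, -0.2964, 0.2211]
tcp_rot: [0.999, 0.053, 0.002, 0.001]
contact_force: [0.7, -0.8, -0.9]
gripper_width: 0.0398
```

```bash
python3 snap.py w7; python3 - <<'E'
from m import *
to(.4235,.26,.2,-78.3)
E
```

```text
t 18.93 pos [ 0.5238 -0.2958  0.2196] yawY -83.97 tilt [ 0.0013  0.     -1.    ] F [-0.3529 -0.7917 -0.2693] w 40.2
 shift [-0.0414 -0.5632  0.0196]
 turn units -0.82 q7 -0.4925800447340682
 shift after turn [ 0.0145 -0.5646  0.0196]
```

View pics/w7.png

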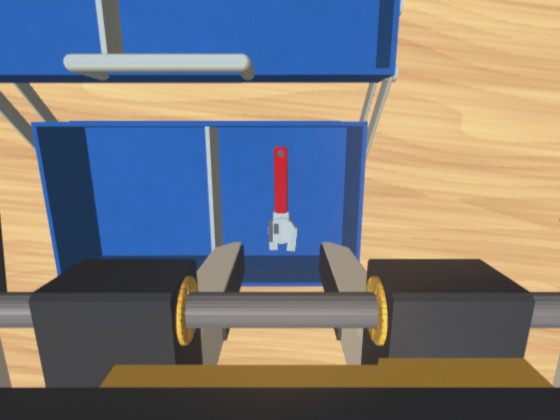

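Wrist view w7: the spanner lies flat in the −y bay, clear of the partition. Next the torch.

>>> move_arm:
  plan:
    - [0,0,0,0,0,-0.8]
    - [0.0008,-0.031,0.001,0,0,0]
    - [0.0008,-0.031,0.001,0,0,0]
    - [0.0008,-0.031,0.001,0,0,0]
    - [0.0008,-0.031,0.001,0,0,0]
    - [0.0008,-0.031,0.001,0,0,0]
    - [0.0008,-0.031,0.001,0,0,0]
    - [0.0008,-0.031,0.001,0,0,0]
    - [0.0008,-0.031,0.001,0,0,0]
    - [0.0008,-0.031,0.001,0,0,0]
    - [0.0008,-0.031,0.001,0,0,0]
    - [0.0008,-0.031,0.001,0,0,0]
    - [0.0008,-0.031,0.001,0,0,0]
    - [0.0008,-0.031,0.001,0,0,0]
    - [0.0008,-0.031,0.001,0,0,0]
    - [0.0008,-0.031,0.001,0,0,0]
    - [0.0008,-0.031,0.001,0,0,0]
    - [0.0008,-0.031,0.001,0,0,0]
    - [0.0008,-0.031,0.001,0,0,0]
    - [0,0,0,0,0,0]
  claw: 60

```text
time_s: 20.6
tool_pos: [0.4244, 0.259, 0.1991]
tcp_rot: [0.995, 0.104, -0.001, 0.0]
contact_force: [0.9, 1.0, -0.8]
gripper_width: 0.0598
```

```bash
python3 - <<'E'
from m import *
to(.4234,.259,.07,-78.4)
E
python3 snap.py w8
```

```text
t 20.60 pos [0.4244 0.259  0.1991] yawY -78.07 tilt [-0.0025  0.0005 -1.    ] F [ 0.8712  1.0377 -0.7908] w 59.8
 shift [-0.0006 -0.0003  0.1291]
 turn units 0.05 q7 -1.3685693796489973
 shift after turn [-0.001  -0.0002  0.1291]
```

View pics/w8.png

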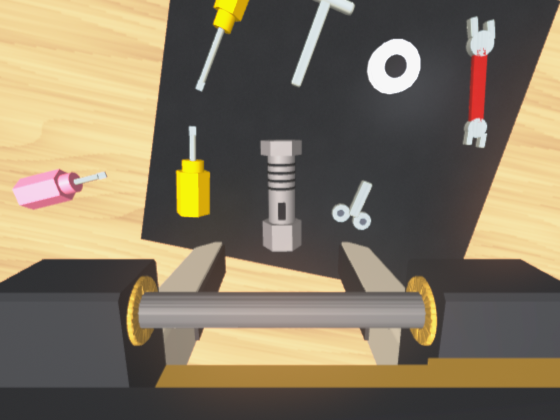

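Wrist view w8: the torch at u≈281, v 140–250, is aligned between the fingers. The stubby driver is at (193,128..217) and the key near (352,205).

```bash
python3 - <<'E'
from m import *;import pickle
p=pickle.load(open('pics/w8.pkl','rb'))
for n,uv,z in [('torch tail',(281,148),.021),('torch head',(282,238),.021),('stub tip',(193,127),.018),('stub butt',(193.5,205),.018),('stub nose',(193,162),.018),('key w',(341,213),.011),('key w',(362,221),.011),('key end',(367,184),.011)]: print(n,plane('wrist',uv,z,p))
E
```

```text
torch tail [0.4713 0.2699 0.021 ]
torch head [0.3773 0.2488 0.021 ]
stub tip [0.4731 0.3612 0.018 ]
stub butt [0.3929 0.349  0.018 ]
stub nose [0.4382 0.3561 0.018 ]
key w [0.4158 0.1907 0.011 ]
key w [0.4118 0.1657 0.011 ]
key end [0.4528 0.1715 0.011 ]
```

>>> move_arm:
  plan:
    - [-0.001,0,0.03,0,0,0]
    - [0,0,0.03,0,0,0]
    - [0,0,0.03,0,0,0]
    - [0,0,0.03,0,0,0]
    - [0,0,0.02,0,0,0]
    - [0,0,0,0,0,0]
    - [0,0,0,0,0,0]

```text
time_s: 21.23
tool_pos: [0.4252, 0.2514, 0.0603]
tcp_rot: [0.995, 0.099, -0.001, 0.001]
contact_force: [0.5, -0.0, 0.1]
gripper_width: 0.0601
```

```bash
python3 - <<'E'
from m import *
to(.4234,.259,.006,-78.4)
E
python3 snap.py w9
```

```text
t 21.23 pos [0.4252 0.2514 0.0603] yawY -78.62 tilt [-0.0026  0.0016 -1.    ] F [ 0.4619 -0.0167  0.0824] w 60.1
 shift [-0.0001 -0.0079  0.0543]
 turn units -0.03 q7 -1.0989606259051532
 shift after turn [-0.0002 -0.0078  0.0543]
```

View pics/w9.png

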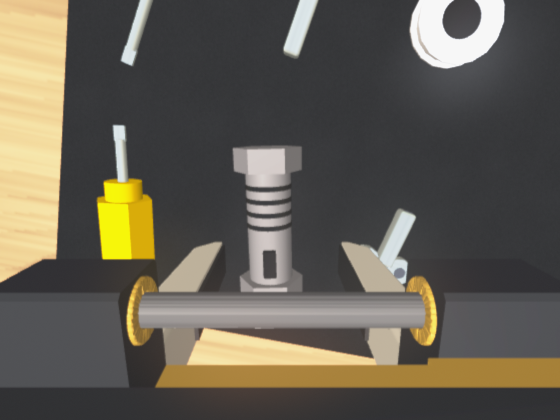

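>>> move_arm:
  plan:
    - [0,-0.008,0,0,0,0]
    - [0,0,0,0,0,0]
    - [0,0,0,0,0,0]
  claw: 50

```text
time_s: 21.53
tool_pos: [0.4241, 0.2623, 0.0618]
tcp_rot: [0.995, 0.101, 0.001, -0.001]
contact_force: [0.2, -0.2, 0.6]
gripper_width: 0.0504
```

```bash
python3 - <<'E'
from m import *
to(.4234,.259,.006,-78.4)
E
```

```text
t 21.53 pos [0.4241 0.2623 0.0618] yawY -78.39 tilt [ 0.0016 -0.001  -1.    ] F [ 0.2316 -0.2467  0.6336] w 50.4
 shift [-0.0014  0.0031  0.0558]
 turn units 0.00 q7 -1.114573644235819
 shift after turn [-0.0013  0.0031  0.0558]
```

>>> move_arm:
  plan:
    - [-0.001,0.003,0.015,0,0,0]
    - [0,0,0.015,0,0,0]
    - [0,0,0.012,0,0,0]
    - [0,0,0,0,0,0]
    - [0,0,0,0,0,0]
    - [0,0,0,0,0,0]

```text
time_s: 22.03
tool_pos: [0.4238, 0.2582, 0.0196]
tcp_rot: [0.995, 0.1, 0.0, -0.0]
contact_force: [-0.7, 0.3, -0.1]
gripper_width: 0.05
```

```bash
python3 - <<'E'
from m import *
to(.4234,.259,.006,-78.4)
E
python3 snap.py w10
```

```text
t 22.03 pos [0.4238 0.2582 0.0196] yawY -78.48 tilt [ 0.0008 -0.0003 -1.    ] F [-0.6775  0.251  -0.1394] w 50.0
 shift [-0.0003 -0.0009  0.0136]
 turn units -0.01 q7 -1.0381737059567238
 shift after turn [-0.0003 -0.0009  0.0136]
```

View pics/w10.png

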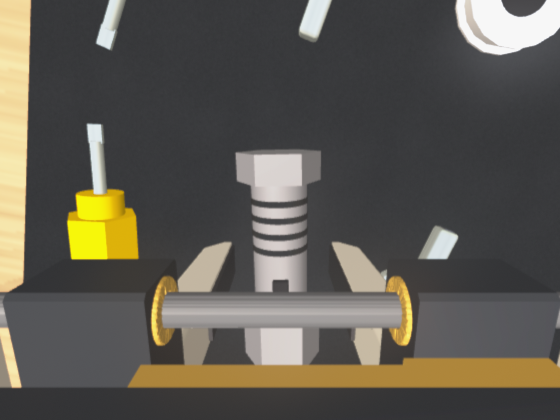

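Wrist view w10: the torch barrel is centred (u≈279) between the fingers. I'll lower and close.

>>> move_arm:
  plan:
    - [0,-0.001,0.007,0,0,0]
    - [0,0,0.006,0,0,0]
    - [0,0,0,0,0,0]
    - [0,0,0,0,0,0]
    - [0,0,0,0,0,0]

```text
time_s: 22.5
tool_pos: [0.4235, 0.2591, 0.0064]
tcp_rot: [0.995, 0.1, 0.0, -0.0]
contact_force: [-0.0, 0.4, -0.7]
gripper_width: 0.0501
```

>>> move_arm:
  plan:
    - [0,0,0,0,0,0]
    - [0,0,0,0,0,0]
    - [0,0,0,0,0,0]
    - [0,0,0,0,0,0]
    - [0,0,0,0,0,0]
    - [0,0,0,0,0,0]
  claw: 20

```text
time_s: 23.0
tool_pos: [0.4234, 0.2591, 0.006]
tcp_rot: [0.995, 0.1, 0.0, -0.0]
contact_force: [-0.9, -0.1, 3.3]
gripper_width: 0.0269
```

```bash
python3 - <<'E'
from m import *
to(.4234,.259,.006,-78.4)
E
```

```text
t 23.00 pos [0.4234 0.2591 0.006 ] yawY -78.48 tilt [ 0.0002 -0.0001 -1.    ] F [-0.921  -0.0966  3.2781] w 26.9
 shift [-0.  0.  0.]
 turn units -0.01 q7 -1.0325123862788965
 shift after turn [-0.  0.  0.]
```

>>> move_arm:
  plan:
    - [0,0,-0.01,0,0,0]
    - [0,0,-0.02,0,0,0]
    - [0,0,-0.03,0,0,0]
    - [0,0,-0.03,0,0,0]
    - [0,0,-0.03,0,0,0]
    - [0,0,-0.03,0,0,0]
    - [0,0,-0.03,0,0,0]
    - [0,0,0,0,0,0.8]
    - [0,0,0,0,0,0]
    - [0,0,0,0,0,0]

```text
time_s: 23.83
tool_pos: [0.4227, 0.2592, 0.1855]
tcp_rot: [0.999, 0.054, -0.0, 0.0]
contact_force: [0.2, -0.2, -1.6]
gripper_width: 0.0271
```

```bash
python3 - <<'E'
from m import *
to(.499,-.151,.185,-84)
E
```

```text
t 23.83 pos [0.4227 0.2592 0.1855] yawY -83.82 tilt [-0.0005  0.0001 -1.    ] F [ 0.1844 -0.2073 -1.647 ] w 27.1
 shift [0.0317 0.416  0.0006]
 turn units 0.03 q7 -1.431958577687318
 shift after turn [0.033  0.4159 0.0005]
```

>>> move_arm:
  plan:
    - [0.002,0.012,0,0,0,0.03]
    - [0.002,0.025,0,0,0,0]
    - [0.002,0.025,0,0,0,0]
    - [0.002,0.025,0,0,0,0]
    - [0.002,0.025,0,0,0,0]
    - [0.002,0.025,0,0,0,0]
    - [0.002,0.025,0,0,0,0]
    - [0.002,0.025,0,0,0,0]
    - [0.002,0.025,0,0,0,0]
    - [0.002,0.025,0,0,0,0]
    - [0.002,0.025,0,0,0,0]
    - [0.002,0.025,0,0,0,0]
    - [0.002,0.025,0,0,0,0]
    - [0.002,0.025,0,0,0,0]
    - [0.002,0.025,0,0,0,0]
    - [0.002,0.025,0,0,0,0]
    - [0.001,0.025,0,0,0,0]
    - [0,0.004,0,0,0,0]
    - [0,0,0,0,0,0]
    - [0,0,0,0,0,0]

```text
time_s: 25.5
tool_pos: [0.4973, -0.1517, 0.1851]
tcp_rot: [0.999, 0.05, -0.001, -0.0]
contact_force: [0.2, 0.2, -1.1]
gripper_width: 0.0272
```

```bash
python3 - <<'E'
from m import *
to(.499,-.151,.03,-84)
E
python3 snap.py w11
```

```text
t 25.50 pos [ 0.4973 -0.1517  0.1851] yawY -84.23 tilt [-0.0017 -0.0008 -1.    ] F [ 0.2015  0.203  -1.0671] w 27.2
 shift [ 0.0021 -0.0004  0.1551]
 turn units -0.03 q7 -0.6767649603458872
 shift after turn [ 0.0018 -0.0005  0.1551]
```

View pics/w11.png

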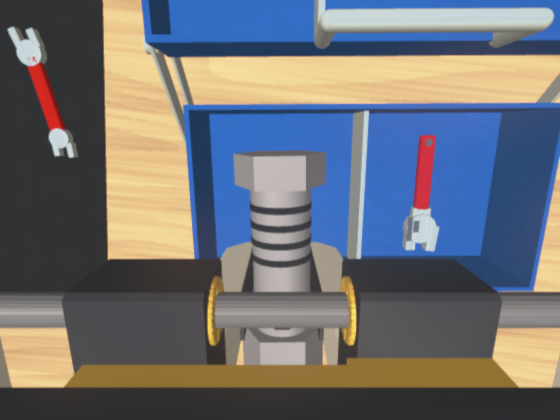

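Wrist view w11: the torch is over the +y bay, between the side wall (u≈200) and the partition (u≈358). The spanner sits in the other bay.

>>> move_arm:
  plan:
    - [0.001,0,0.02,0,0,0]
    - [0,0,0.025,0,0,0]
    - [0,0,0.025,0,0,0]
    - [0,0,0.025,0,0,0]
    - [0,0,0.025,0,0,0]
    - [0,0,0.025,0,0,0]
    - [0,0,0.012,0,0,0]
    - [0,0,0.008,0,0,0]
    - [0,0,0.006,0,0,0]
    - [0,0,0.004,0,0,0]
    - [0,0,0,0,0,0]
    - [0,0,0,0,0,0]
    - [0,0,0,0,0,0]

```text
time_s: 26.63
tool_pos: [0.4997, -0.1514, 0.0115]
tcp_rot: [0.999, 0.051, 0.001, 0.0]
contact_force: [-0.4, -0.8, -0.9]
gripper_width: 0.027
```

```bash
python3 - <<'E'
from m import *
to(.499,-.151,.007,-84)
E
```

```text
t 26.63 pos [ 0.4997 -0.1514  0.0115] yawY -84.18 tilt [ 0.0011  0.0004 -1.    ] F [-0.3708 -0.7552 -0.8836] w 27.0
 shift [-0.0007 -0.0005  0.0045]
 turn units -0.03 q7 -0.3964603434006089
 shift after turn [-0.0007 -0.0005  0.0045]
```

>>> move_arm:
  plan:
    - [0,0,0.002,0,0,0]
    - [0,0,0.0015,0,0,0]
    - [0,0,0.001,0,0,0]
    - [0,0,0,0,0,0]
    - [0,0,0,0,0,0]

```text
time_s: 27.05
tool_pos: [0.4996, -0.1513, 0.007]
tcp_rot: [0.999, 0.051, 0.001, -0.0]
contact_force: [-0.1, 1.1, 7.6]
gripper_width: 0.0276
```

>>> move_arm:
  plan:
    - [0,0,0,0,0,0]
    - [0,0,0,0,0,0]
    - [0,0,0,0,0,0]
    - [0,0,-0.004,0,0,0]
    - [0,0,-0.01,0,0,0]
    - [0,0,-0.02,0,0,0]
    - [0,0,-0.03,0,0,0]
    - [0,0,-0.03,0,0,0]
    - [0,0,-0.03,0,0,0]
    - [0,0,-0.03,0,0,0]
    - [0,0,-0.03,0,0,0]
    - [0,0,-0.03,0,0,0]
    - [0,0,-0.03,0,0,0]
    - [0,0,0,0,0,0]
    - [0,0,0,0,0,0]
  claw: 50

```text
time_s: 28.3
tool_pos: [0.4998, -0.1513, 0.2516]
tcp_rot: [0.999, 0.051, 0.001, -0.0]
contact_force: [0.5, 1.0, -1.0]
gripper_width: 0.0502
```

```bash
python3 snap.py w12; python3 - <<'E'
from m import *
to(.619,-.2125,.26,6)
E
```

```text
t 28.35 pos [ 0.4992 -0.1509  0.2504] yawY -84.15 tilt [ 0.0007 -0.0006 -1.    ] F [ 0.4281  0.0843 -1.0293] w 49.9
 shift [ 0.1129  0.0735 -0.0095]
 turn units -13.11 q7 -0.7638081679752063
 shift after turn [-0.0738  0.1127 -0.0096]
```

View pics/w12.png

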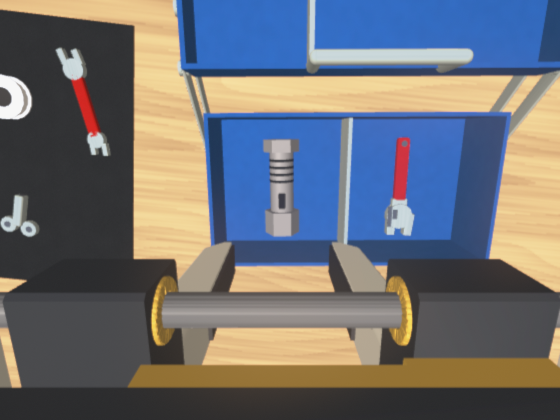

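Wrist view w12: torch in the left bay (282,187), spanner in the right bay (400,185), partition between them at u≈346. The tray handle bar runs u 313–470 at v≈57.

```bash
python3 - <<'E'
from m import *;import pickle
p=pickle.load(open('pics/w12.pkl','rb'))
a=plane('wrist',(312,59),.176,p);b=plane('wrist',(471,57),.176,p);print(a,b,(a+b)/2)
E
```

```text
[ 0.6146 -0.1596  0.176 ] [ 0.6268 -0.2658  0.176 ] [ 0.6207 -0.2127  0.176 ]
```

>>> move_arm:
  plan:
    - [0,0,0,0,0,-0.94]
    - [0,0,0,0,0,-0.94]
    - [0,0,0,0,0,-0.94]
    - [0,0,0,0,0,-0.94]
    - [0,0,0,0,0,-0.94]
    - [0,0,0,0,0,-0.94]
    - [0,0,0,0,0,-0.94]
    - [0,0,0,0,0,-0.94]
    - [0,0,0,0,0,-0.94]
    - [0,0,0,0,0,-0.94]
    - [0,0,0,0,0,-0.94]
    - [0,0,0,0,0,-0.94]
    - [0,0,0,0,0,-0.94]
    - [0,0,0,0,0,-0.94]
    - [0,0,0,0,0,0]
    - [0,0,0,0,0,0]

```text
time_s: 29.68
tool_pos: [0.4986, -0.1514, 0.2493]
tcp_rot: [0.669, 0.744, -0.0, -0.001]
contact_force: [-0.4, 0.1, -0.3]
gripper_width: 0.0501
```

```bash
python3 - <<'E'
from m import *
to(.621,-.2127,.26,6)
E
```

```text
t 29.68 pos [ 0.4986 -0.1514  0.2493] yawY 6.07 tilt [ 0.0009 -0.0019 -1.    ] F [-0.3575  0.0925 -0.3384] w 50.1
 shift [-0.0739  0.1152 -0.011 ]
 turn units 0.01 q7 0.5127852929820189
 shift after turn [-0.0738  0.1154 -0.0107]
```

>>> move_arm:
  plan:
    - [-0.0185,0.029,0,0,0,0]
    - [-0.0185,0.029,0,0,0,0]
    - [-0.0185,0.029,0,0,0,0]
    - [-0.0185,0.0285,0,0,0,0]
    - [0,0,0,0,0,0]
    - [0,0,0.02,0,0,0]
    - [0,0,0.02,0,0,0]
    - [0,0,0.015,0,0,0]
    - [0,0,0,0,0,0]
    - [0,0,0,0,0,0]
    - [0,0,0,0,0,0]

```text
time_s: 30.6
tool_pos: [0.6224, -0.2124, 0.1959]
tcp_rot: [0.668, 0.744, -0.0, 0.0]
contact_force: [0.7, 0.5, -0.3]
gripper_width: 0.0499
```

```bash
python3 - <<'E'
from m import *
to(.621,-.2127,.156,6)
E
python3 snap.py w13
```

```text
t 30.60 pos [ 0.6224 -0.2124  0.1959] yawY 6.21 tilt [-0.0003  0.0002 -1.    ] F [ 0.6757  0.5289 -0.2972] w 49.9
 shift [-0.0001 -0.0014  0.0399]
 turn units 0.03 q7 0.6222259971787086
 shift after turn [-0.0001 -0.0014  0.0399]
```

View pics/w13.png

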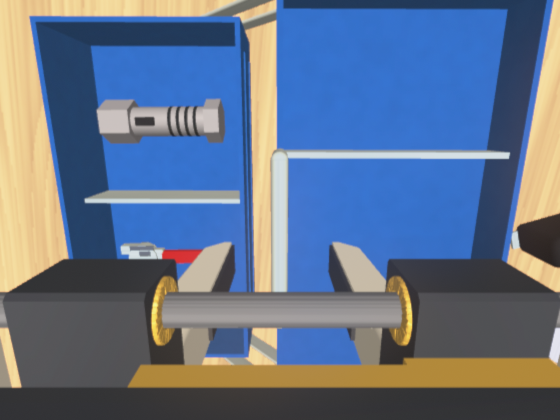

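Wrist view w13: the bar at u≈280 is centred between the fingers. I'll grip it.

>>> move_arm:
  plan:
    - [0,-0.0014,0.02,0,0,0]
    - [0,0,0.02,0,0,0]
    - [0,0,0,0,0,0]
    - [0,0,0,0,0,0]

```text
time_s: 30.98
tool_pos: [0.6208, -0.2124, 0.1558]
tcp_rot: [0.667, 0.745, -0.0, -0.0]
contact_force: [-0.8, -1.3, 0.6]
gripper_width: 0.0502
```

>>> move_arm:
  plan:
    - [0,0,0,0,0,0]
    - [0,0,0,0,0,0]
    - [0,0,0,0,0,0]
    - [0,0,0,0,0,0]
    - [0,0,0,0,0,0]
    - [0,0,0,0,0,0]
    - [0,0,0,0,0,0]
    - [0,0,0,0,0,0]
  claw: 6

```text
time_s: 31.65
tool_pos: [0.621, -0.2125, 0.1555]
tcp_rot: [0.667, 0.745, 0.0, 0.0]
contact_force: [1.0, -0.1, 1.6]
gripper_width: 0.0092
```

```bash
python3 - <<'E'
from m import *
to(.4335,-.2316,.131,6)
q=np.array([1.83,1.69,1.55,1.4,1.25,1.1,.95,.8,.65,.5,.35,.2,.1,0])
x=.026+.12*np.sin(q-1.047);z=.09+.12*np.cos(q-1.047)
print(np.c_[q[1:],np.diff(x)*1e3,-np.diff(z)*1e3])
E
```

```text
t 31.65 pos [ 0.621  -0.2125  0.1555] yawY 6.29 tilt [-0.0001  0.0004 -1.    ] F [ 1.029  -0.1067  1.6042] w 9.2
 shift [ 0.0015 -0.1885  0.0245]
 turn units 0.04 q7 0.6458126605936251
 shift after turn [ 0.0006 -0.1885  0.0245]
[[  1.69   -12.6972 -10.98  ]
 [  1.55   -14.1051  -9.1008]
 [  1.4    -16.361   -7.4639]
 [  1.25   -17.2927  -4.9352]
 [  1.1    -17.836   -2.2956]
 [  0.95   -17.9788   0.3956]
 [  0.8    -17.7178   3.0779]
 [  0.65   -17.0589   5.691 ]
 [  0.5    -16.0169   8.1764]
 [  0.35   -14.6152  10.4781]
 [  0.2    -12.8852  12.5445]
 [  0.1     -7.4844   9.3736]
 [  0.      -6.5112  10.074 ]]
```

>>> move_arm:
  plan:
    - [0,-0.0063,-0.0056,0,0,0]
    - [0,-0.0064,-0.0054,0,0,0]
    - [0,-0.007,-0.0046,0,0,0]
    - [0,-0.0071,-0.0045,0,0,0]
    - [0,-0.008,-0.004,0,0,0]
    - [0,-0.0083,-0.0035,0,0,0]
    - [0,-0.0086,-0.0027,0,0,0]
    - [0,-0.0087,-0.0022,0,0,0]
    - [0,-0.0089,-0.0014,0,0,0]
    - [0,-0.0089,-0.0009,0,0,0]
    - [0,-0.009,0,0,0,0]
    - [0,-0.009,0.0004,0,0,0]
    - [0,-0.0089,0.0012,0,0,0]
    - [0,-0.0088,0.0019,0,0,0]
    - [0,-0.0086,0.0026,0,0,0]
    - [0,-0.0085,0.0031,0,0,0]
    - [0,0,0,0,0,0]
    - [0,0,0,0,0,0]

```text
time_s: 33.15
tool_pos: [0.4884, -0.2266, 0.1803]
tcp_rot: [0.668, 0.745, -0.001, -0.002]
contact_force: [-6.0, 3.0, 5.5]
gripper_width: 0.009
```

```bash
python3 - <<'E'
from m import *
to(.4335,-.2316,.131,6)
E
```

```text
t 33.15 pos [ 0.4884 -0.2266  0.1803] yawY 6.24 tilt [ 0.0016 -0.0034 -1.    ] F [-5.9531  2.9736  5.4786] w 9.0
 shift [ 0.0009 -0.0549  0.0495]
 turn units 0.03 q7 0.7250983561579649
 shift after turn [ 0.0008 -0.0551  0.0493]
```

>>> move_arm:
  plan:
    - [0,-0.008,0.0038,0,0,0]
    - [0,-0.0078,0.0043,0,0,0]
    - [0,-0.0074,0.005,0,0,0]
    - [0,-0.0071,0.0054,0,0,0]
    - [0,-0.0066,0.006,0,0,0]
    - [0,-0.0061,0.0065,0,0,0]
    - [0,-0.0037,0.0046,0,0,0]
    - [0,-0.0036,0.0047,0,0,0]
    - [0,-0.003,0.0048,0,0,0]
    - [0,-0.0028,0.0045,0,0,0]
    - [0,0,0,0,0,0]
    - [0,0,0,0,0,0]
    - [0,0,0,0,0,0]

```text
time_s: 34.23
tool_pos: [0.4332, -0.2325, 0.1307]
tcp_rot: [0.667, 0.745, -0.001, -0.002]
contact_force: [-5.8, 3.5, -0.0]
gripper_width: 0.0089
```

```bash
python3 - <<'E'
from m import *
to(.4335,-.2316,.131,6)
E
```

```text
t 34.23 pos [ 0.4332 -0.2325  0.1307] yawY 6.28 tilt [ 0.0017 -0.0031 -1.    ] F [-5.819   3.5386 -0.0015] w 8.9
 shift [ 0.0008  0.0003 -0.0003]
 turn units 0.04 q7 0.8244823982567095
 shift after turn [ 0.0008  0.0003 -0.0003]
```

>>> move_arm:
  plan:
    - [0,0,0,0,0,0]
    - [0,0,0,0,0,0]
    - [0,0,0,0,0,0]
    - [0,0,0,0,0,0]
    - [0,0,0,0,0,0]
    - [0,0,-0.01,0,0,0]
    - [0,0,-0.02,0,0,0]
    - [0,0,-0.03,0,0,0]
    - [0,0,-0.03,0,0,0]
    - [0,0,-0.03,0,0,0]
    - [0,0,0,0,0,0]
  claw: 50

```text
time_s: 35.15
tool_pos: [0.4367, -0.2345, 0.2568]
tcp_rot: [0.668, 0.745, 0.002, 0.004]
contact_force: [0.9, 0.2, 0.3]
gripper_width: 0.0501
```

>>> move_arm:
  plan:
    - [0,0,0,0,0,0.962]
    - [0,0,0,0,0,0.962]
    - [0,0,0,0,0,0.962]
    - [0,0,0,0,0,0.962]
    - [0,0,0,0,0,0.962]
    - [0,0,0,0,0,0.962]
    - [0,0,0,0,0,0.962]
    - [0,0,0,0,0,0.962]
    - [0,0,0,0,0,0.962]
    - [0,0,0,0,0,0.962]
    - [0,0,0,0,0,0.962]
    - [0,0,0,0,0,0.962]
    - [0,0,0,0,0,0.962]
    - [0,0,0,0,0,0.962]
    - [0,0,0,0,0,0.962]
    - [0,0,0,0,0,0.962]
    - [0,0,0,0,0,0]
    - [0,0,0,0,0,0]

```text
time_s: 36.65
tool_pos: [0.4349, -0.2328, 0.2515]
tcp_rot: [0.997, -0.081, -0.0, 0.0]
contact_force: [0.5, 0.8, 0.7]
gripper_width: 0.0504
```

```bash
python3 - <<'E'
from m import *
cv2.imwrite('pics/s3.png',manip.grab_frame('scene'))
to(.439,.1735,.2,-99.5)
E
```

```text
t 36.70 pos [ 0.4349 -0.2328  0.2515] yawY -99.29 tilt [ 0.0001  0.     -1.    ] F [-0.4749  0.1536 -0.0988] w 49.7
 shift [-0.0616 -0.4016  0.0515]
 turn units 0.03 q7 -0.8017924780121647
 shift after turn [-0.063  -0.4014  0.0515]
```

View pics/s3.png

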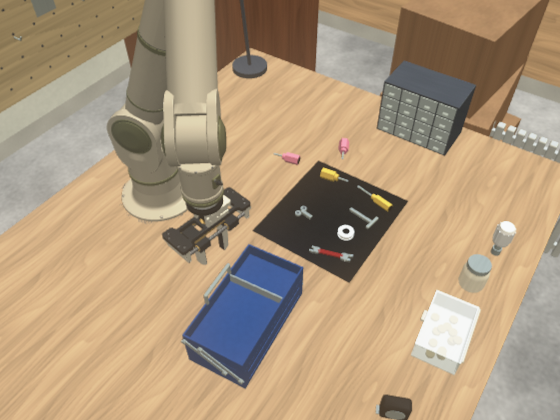

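Scene s3: the tray looks fully down, as in the first picture.

>>> move_arm:
  plan:
    - [0,-0.0262,0.003,0,0,0]
    - [0,-0.0262,0.003,0,0,0]
    - [0,-0.0262,0.003,0,0,0]
    - [0,-0.0262,0.003,0,0,0]
    - [0,-0.0262,0.003,0,0,0]
    - [0,-0.0262,0.003,0,0,0]
    - [0,-0.0262,0.003,0,0,0]
    - [0,-0.0262,0.003,0,0,0]
    - [-0.003,-0.0262,0.003,0,0,0]
    - [-0.0086,-0.0237,0.003,0,0,0]
    - [-0.0086,-0.0237,0.003,0,0,0]
    - [-0.0086,-0.0237,0.003,0,0,0]
    - [-0.0086,-0.0237,0.003,0,0,0]
    - [-0.0086,-0.0237,0.003,0,0,0]
    - [-0.0086,-0.0237,0.003,0,0,0]
    - [-0.0086,-0.0237,0.003,0,0,0]
    - [0,0,0,0,0,0]
    - [0,0,0,0,0,0]
    - [0,0,0,0,0,0]
  claw: 40

```text
time_s: 38.28
tool_pos: [0.4392, 0.1731, 0.2036]
tcp_rot: [0.997, -0.082, 0.0, -0.0]
contact_force: [-0.2, -0.3, -0.6]
gripper_width: 0.0399
```

```bash
python3 - <<'E'
from m import *
to(.439,.1735,.06,-99.5)
E
python3 snap.py w14
```

```text
t 38.28 pos [0.4392 0.1731 0.2036] yawY -99.44 tilt [ 0.0002 -0.0001 -1.    ] F [-0.2323 -0.3016 -0.5871] w 39.9
 shift [-0.0003 -0.0004  0.1436]
 turn units 0.01 q7 -1.4980974005293703
 shift after turn [-0.0003 -0.0004  0.1436]
```

View pics/w14.png

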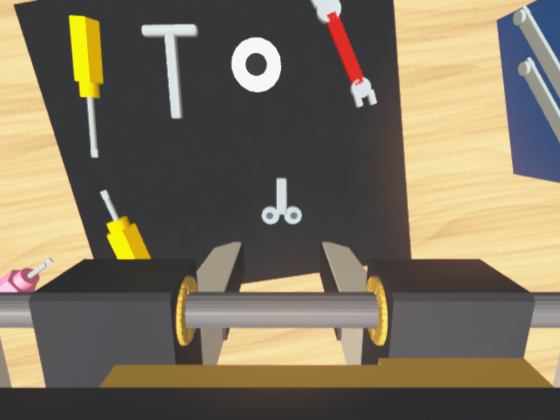

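Wrist view w14: the bleed key's barrel is at u≈282, v 180–208, upright and centred between the fingers.

>>> move_arm:
  plan:
    - [0,0,0.025,0,0,0]
    - [0,0,0.03,0,0,0]
    - [0,0,0.03,0,0,0]
    - [0,0,0.03,0,0,0]
    - [0,0,0.03,0,0,0]
    - [0,0,0.015,0,0,0]
    - [0,0,0,0,0,0]
    - [0,0,0,0,0,0]
    - [0,0,0,0,0,0]
    - [0,0,0,0,0,0]

```text
time_s: 39.17
tool_pos: [0.4399, 0.1735, 0.0446]
tcp_rot: [0.997, -0.083, 0.001, -0.0]
contact_force: [-0.3, -0.0, -0.3]
gripper_width: 0.0398
```

```bash
python3 - <<'E'
from m import *
to(.439,.1735,.006,-99.5)
E
python3 snap.py w15
```

```text
t 39.17 pos [0.4399 0.1735 0.0446] yawY -99.56 tilt [ 0.0019 -0.0009 -1.    ] F [-0.2938 -0.0039 -0.2947] w 39.8
 shift [-0.001   0.0002  0.0386]
 turn units -0.01 q7 -1.1827459644966343
 shift after turn [-0.0009  0.0001  0.0386]
```

View pics/w15.png

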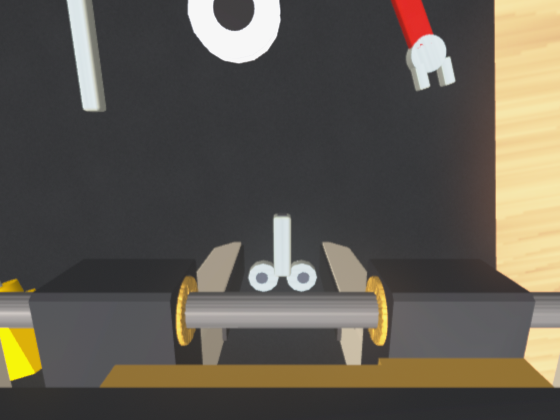

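```bash
python3 - <<'E'
from m import *;import pickle
p=pickle.load(open('pics/w15.pkl','rb'))
for uv,z in [((282,214),.014),((263,278),.011),((302,278),.011)]: print(plane('wrist',uv,z,p))
E
```

```text
[0.4565 0.1709 0.014 ]
[0.4153 0.1904 0.011 ]
[0.4111 0.1653 0.011 ]
```

>>> move_arm:
  plan:
    - [-0.001,0,0.015,0,0,0]
    - [0,0,0.013,0,0,0]
    - [0,0,0.007,0,0,0]
    - [0,0,0.003,0,0,0]
    - [0,0,0,0,0,0]
    - [0,0,0,0,0,0]

```text
time_s: 39.72
tool_pos: [0.4383, 0.1739, 0.0059]
tcp_rot: [0.997, -0.083, 0.0, -0.0]
contact_force: [0.4, -0.6, 0.5]
gripper_width: 0.04
```

>>> move_arm:
  plan:
    - [0,0,0,0,0,0]
    - [0,0,0,0,0,0]
    - [0,0,0,0,0,0]
    - [0,0,0,0,0,0]
    - [0,0,0,0,0,0]
    - [0,0,0,0,0,0]
    - [0,0,0,0,0,0]
  claw: 5

```text
time_s: 40.3
tool_pos: [0.4381, 0.1739, 0.0055]
tcp_rot: [0.997, -0.083, 0.0, -0.0]
contact_force: [-0.0, 0.7, 2.9]
gripper_width: 0.0106
```

```bash
python3 - <<'E'
from m import *
to(.439,.1735,.006,-99.5)
E
```

```text
t 40.30 pos [0.4381 0.1739 0.0055] yawY -99.53 tilt [ 0.0001 -0.0002 -1.    ] F [-0.033   0.6952  2.9417] w 10.6
 shift [ 0.0009  0.0003 -0.0005]
 turn units -0.01 q7 -1.1972045822311097
 shift after turn [ 0.0009  0.0003 -0.0005]
```

>>> move_arm:
  plan:
    - [0,0,-0.01,0,0,0]
    - [0,0,-0.02,0,0,0]
    - [0,0,-0.03,0,0,0]
    - [0,0,-0.03,0,0,0]
    - [0,0,-0.03,0,0,0]
    - [0,0,-0.03,0,0,0]
    - [0,0,-0.03,0,0,0]
    - [0,0,-0.03,0,0,0]
    - [0,0,0,0,0,-0.75]
    - [0,0,0,0,0,-0.75]
    - [0,0,0,0,0,-0.75]
    - [0,0,0,0,0,0]
    - [0,0,0,0,0,0]

```text
time_s: 41.38
tool_pos: [0.4379, 0.1737, 0.2154]
tcp_rot: [0.999, 0.05, -0.0, -0.0]
contact_force: [-0.4, -0.4, 0.1]
gripper_width: 0.0108
```

```bash
python3 - <<'E'
from m import *
to(.501,-.126,.21,-84)
E
```

```text
t 41.38 pos [0.4379 0.1737 0.2154] yawY -84.23 tilt [-0.0003 -0.0005 -1.    ] F [-0.4006 -0.4458  0.1028] w 10.8
 shift [0.0327 0.3046 0.0052]
 turn units -0.03 q7 -1.4229054353095498
 shift after turn [0.0315 0.3047 0.0054]
```

>>> move_arm:
  plan:
    - [0.0026,0.02,0,0,0,-0.03]
    - [0.0026,0.026,0,0,0,0]
    - [0.0026,0.026,0,0,0,0]
    - [0.0026,0.026,0,0,0,0]
    - [0.0026,0.026,0,0,0,0]
    - [0.0026,0.026,0,0,0,0]
    - [0.0026,0.026,0,0,0,0]
    - [0.0026,0.026,0,0,0,0]
    - [0.0026,0.026,0,0,0,0]
    - [0.0026,0.026,0,0,0,0]
    - [0.0026,0.026,0,0,0,0]
    - [0.0026,0.025,0,0,0,0]
    - [0,0,0,0,0,0]
    - [0,0,0.02,0,0,0]
    - [0,0,0.02,0,0,0]
    - [0,0,0,0,0,0]
    - [0,0,0,0,0,0]
    - [0,0,0,0,0,0]

```text
time_s: 42.88
tool_pos: [0.5018, -0.1261, 0.1759]
tcp_rot: [0.999, 0.053, -0.0, 0.0]
contact_force: [0.7, -0.7, -0.1]
gripper_width: 0.011
```

```bash
python3 - <<'E'
from m import *
to(.501,-.126,.0875,-84)
E
python3 snap.py w16
```

```text
t 42.88 pos [ 0.5018 -0.1261  0.1759] yawY -83.93 tilt [-0.0002  0.0002 -1.    ] F [ 0.6959 -0.714  -0.0976] w 11.0
 shift [-0.0007 -0.0002  0.0884]
 turn units 0.01 q7 -0.7540452533563489
 shift after turn [-0.0007 -0.0002  0.0884]
```

View pics/w16.png

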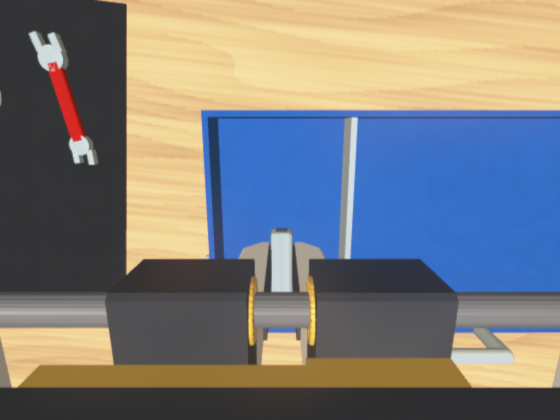

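Wrist view w16: the key is held level over the small compartment, between the wall (u≈210) and the divider (u≈350). I'll lower it.

>>> move_arm:
  plan:
    - [0,0,0.02,0,0,0]
    - [0,0,0.02,0,0,0]
    - [0,0,0.02,0,0,0]
    - [0,0,0.012,0,0,0]
    - [0,0,0.006,0,0,0]
    - [0,0,0.003,0,0,0]
    - [0,0,0,0,0,0]
    - [0,0,0,0,0,0]
    - [0,0,0,0,0,0]

```text
time_s: 43.68
tool_pos: [0.5022, -0.1262, 0.0952]
tcp_rot: [0.999, 0.054, 0.001, 0.0]
contact_force: [0.0, -0.7, -0.4]
gripper_width: 0.0105
```

```bash
python3 - <<'E'
from m import *
to(.501,-.126,.0875,-84)
E
```

```text
t 43.68 pos [ 0.5022 -0.1262  0.0952] yawY -83.86 tilt [ 0.0014  0.0003 -1.    ] F [ 0.0013 -0.6872 -0.3738] w 10.5
 shift [-0.0012 -0.0003  0.0077]
 turn units 0.02 q7 -0.6256921115576145
 shift after turn [-0.0012 -0.0003  0.0077]
```

>>> move_arm:
  plan:
    - [0,0,0.003,0,0,0]
    - [0,0,0.002,0,0,0]
    - [0,0,0.0015,0,0,0]
    - [0,0,0.001,0,0,0]
    - [0,0,0,0,0,0]
    - [0,0,0,0,0,0]
    - [0,0,0,0,0,0]

```text
time_s: 44.27
tool_pos: [0.5018, -0.126, 0.0873]
tcp_rot: [0.999, 0.053, 0.0, -0.0]
contact_force: [-0.4, 2.1, 7.9]
gripper_width: 0.0105
```

>>> move_arm:
  plan:
    - [0,0,0,0,0,0]
    - [0,0,0,0,0,0]
    - [0,0,0,0,0,0]
    - [0,0,-0.003,0,0,0]
    - [0,0,-0.01,0,0,0]
    - [0,0,-0.02,0,0,0]
    - [0,0,-0.03,0,0,0]
    - [0,0,-0.03,0,0,0]
    - [0,0,-0.03,0,0,0]
    - [0,0,-0.03,0,0,0]
    - [0,0,0,0,0,0]
    - [0,0,0,0,0,0]
  claw: 35

```text
time_s: 45.27
tool_pos: [0.5023, -0.1261, 0.2417]
tcp_rot: [0.999, 0.054, 0.002, -0.0]
contact_force: [1.0, 0.5, -1.0]
gripper_width: 0.0346
```

```bash
python3 snap.py w17; python3 - <<'E'
from m import *
to(.409,.352,.2,-82.6)
E
```

```text
t 45.32 pos [ 0.5016 -0.1257  0.2404] yawY -83.82 tilt [ 0.0012 -0.0004 -1.    ] F [ 0.0322  0.6969 -0.1033] w 35.2
 shift [-0.0407 -0.4849  0.0405]
 turn units -0.18 q7 -0.8439816721939475
 shift after turn [-0.0303 -0.4857  0.0404]
```

View pics/w17.png

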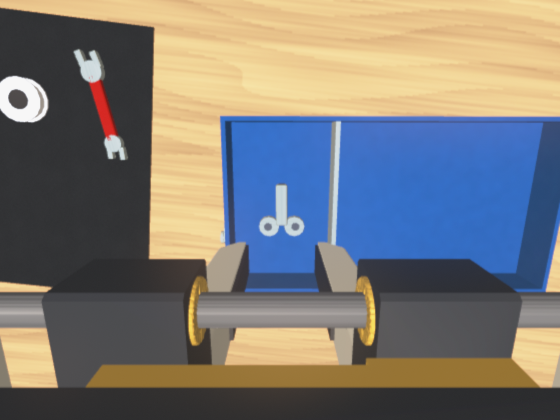

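Wrist view w17: the key lies flat at (281,210), in the small compartment. Now the stubby driver.

>>> move_arm:
  plan:
    - [0,0,0,0,0,-0.18]
    - [-0.0018,-0.027,0.002,0,0,0]
    - [-0.0018,-0.027,0.002,0,0,0]
    - [-0.0018,-0.027,0.002,0,0,0]
    - [-0.0018,-0.027,0.002,0,0,0]
    - [-0.0018,-0.027,0.002,0,0,0]
    - [-0.0018,-0.027,0.002,0,0,0]
    - [-0.0018,-0.027,0.002,0,0,0]
    - [-0.0018,-0.027,0.002,0,0,0]
    - [-0.0018,-0.027,0.002,0,0,0]
    - [-0.0018,-0.027,0.002,0,0,0]
    - [-0.0018,-0.027,0.002,0,0,0]
    - [-0.0018,-0.027,0.002,0,0,0]
    - [-0.0018,-0.027,0.002,0,0,0]
    - [-0.0018,-0.027,0.002,0,0,0]
    - [-0.0018,-0.027,0.002,0,0,0]
    - [-0.0018,-0.027,0.002,0,0,0]
    - [-0.0012,-0.027,0.002,0,0,0]
    - [0,-0.026,0.002,0,0,0]
    - [0,0,0,0,0,0]
  claw: 55

```text
time_s: 46.98
tool_pos: [0.4077, 0.3557, 0.2017]
tcp_rot: [0.998, 0.068, -0.001, 0.001]
contact_force: [0.4, 0.1, -0.7]
gripper_width: 0.0548
```

>>> move_arm:
  plan:
    - [0,0,0,0,0,0]
    - [0,0,0,0,0,0]

```text
time_s: 47.15
tool_pos: [0.4094, 0.3499, 0.203]
tcp_rot: [0.998, 0.064, -0.001, 0.001]
contact_force: [0.3, 0.2, -0.7]
gripper_width: 0.0548
```

```bash
python3 - <<'E'
from m import *
to(.409,.352,.05,-82.6)
E
python3 snap.py w18
```

```text
t 47.15 pos [0.4094 0.3499 0.203 ] yawY -82.63 tilt [-0.0012  0.002  -1.    ] F [ 0.3197  0.1974 -0.7382] w 54.8
 shift [ 0.0001 -0.0025  0.153 ]
 turn units -0.00 q7 -1.6739882574295684
 shift after turn [-0.0001 -0.0022  0.153 ]
```

View pics/w18.png

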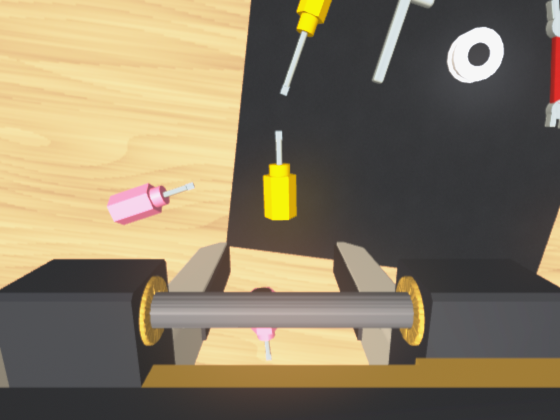

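Wrist view w18: the stubby is at u≈280, v 132–219, and aligned. One pink driver is behind at (265,290..358), the other to the left at (150,200).

```bash
python3 - <<'E'
from m import *;import pickle
p=pickle.load(open('pics/w18.pkl','rb'))
for n,uv,z in [('tip',(279,132),.018),('nose',(280,166),.018),('butt',(280,205),.018),('pinkA',(263,289),.03),('pinkB r',(165,195),.015)]: print(n,plane('wrist',uv,z,p))
E
```

```text
tip [0.4726 0.3609 0.018 ]
nose [0.4383 0.3554 0.018 ]
butt [0.3966 0.35   0.018 ]
pinkA [0.3016 0.3567 0.03  ]
pinkB r [0.3908 0.4748 0.015 ]
```

>>> move_arm:
  plan:
    - [0,-0.002,0.02,0,0,0]
    - [0,0,0.03,0,0,0]
    - [0,0,0.03,0,0,0]
    - [0,0,0.03,0,0,0]
    - [0,0,0.03,0,0,0]
    - [0,0,0.01,0,0,0]
    - [0,0,0,0,0,0]
    - [0,0,0,0,0,0]
    - [0,0,0,0,0,0]
    - [0,0,0,0,0,0]

```text
time_s: 48.03
tool_pos: [0.4101, 0.3534, 0.0554]
tcp_rot: [0.998, 0.064, 0.001, -0.001]
contact_force: [-0.4, 0.1, 0.6]
gripper_width: 0.0549
```

```bash
python3 - <<'E'
from m import *
to(.409,.352,.006,-82.6)
E
python3 snap.py w19
```

```text
t 48.03 pos [0.4101 0.3534 0.0554] yawY -82.63 tilt [ 0.0019 -0.0014 -1.    ] F [-0.3684  0.058   0.5894] w 54.9
 shift [-0.0014  0.0013  0.0494]
 turn units -0.00 q7 -1.4546407075422487
 shift after turn [-0.0013  0.0013  0.0494]
```

View pics/w19.png

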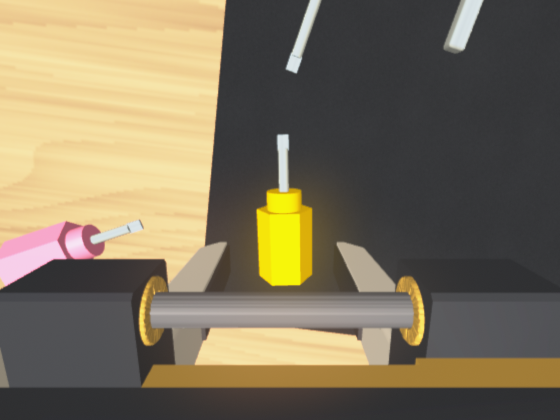

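>>> move_arm:
  plan:
    - [-0.001,0.001,0.02,0,0,0]
    - [0,0,0.015,0,0,0]
    - [0,0,0.008,0,0,0]
    - [0,0,0.005,0,0,0]
    - [0,0,0,0,0,0]
    - [0,0,0,0,0,0]
    - [0,0,0,0,0,0]

```text
time_s: 48.67
tool_pos: [0.4089, 0.3521, 0.0065]
tcp_rot: [0.998, 0.064, 0.0, -0.0]
contact_force: [0.7, 0.1, -0.6]
gripper_width: 0.055
```

>>> move_arm:
  plan:
    - [0,0,0,0,0,0]
    - [0,0,0,0,0,0]
    - [0,0,0,0,0,0]
    - [0,0,0,0,0,0]
    - [0,0,0,0,0,0]
    - [0,0,0,0,0,0]
    - [0,0,0,0,0,0]
  claw: 22

```text
time_s: 49.25
tool_pos: [0.4086, 0.352, 0.0061]
tcp_rot: [0.998, 0.064, 0.0, -0.0]
contact_force: [-0.7, -0.8, 5.7]
gripper_width: 0.0332
```

```bash
python3 - <<'E'
from m import *
to(.409,.352,.006,-82.6)
E
python3 snap.py w20
```

```text
t 49.25 pos [0.4086 0.352  0.0061] yawY -82.62 tilt [ 0.0002 -0.0003 -1.    ] F [-0.6981 -0.8413  5.6974] w 33.2
 shift [0.0004 0.     0.0001]
 turn units -0.00 q7 -1.3799214062420866
 shift after turn [0.0004 0.     0.0001]
```

View pics/w20.png

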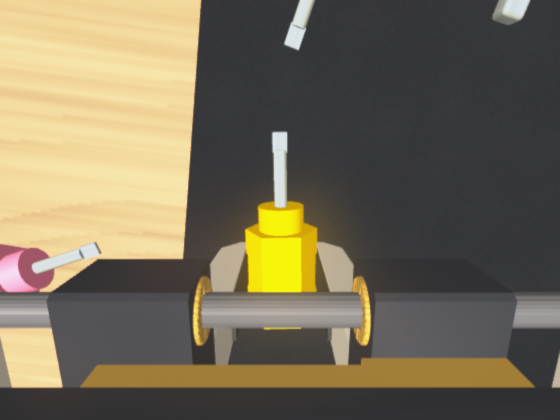

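Wrist view w20: the fingers hold the stubby's handle at (282,255), and the blade is level. I'll lift and carry it.

>>> move_arm:
  plan:
    - [0,0,-0.01,0,0,0]
    - [0,0,-0.02,0,0,0]
    - [0,0,-0.03,0,0,0]
    - [0,0,-0.03,0,0,0]
    - [0,0,-0.03,0,0,0]
    - [0,0,-0.03,0,0,0]
    - [0,0,-0.03,0,0,0]
    - [0,0,-0.03,0,0,0]
    - [0,0,0,0,0,0.2]
    - [0,0,0,0,0,0]
    - [0,0,0,0,0,0]

```text
time_s: 50.22
tool_pos: [0.4078, 0.3519, 0.2152]
tcp_rot: [0.999, 0.053, -0.0, 0.0]
contact_force: [-0.2, -0.4, -1.8]
gripper_width: 0.0332
```

```bash
python3 - <<'E'
from m import *
to(.502,-.2806,.21,-84)
E
```

```text
t 50.22 pos [0.4078 0.3519 0.2152] yawY -83.94 tilt [-0.0008  0.0003 -1.    ] F [-0.2178 -0.3663 -1.8411] w 33.2
 shift [0.027  0.639  0.0053]
 turn units 0.01 q7 -1.7024884530786433
 shift after turn [0.0276 0.6389 0.0052]
```

>>> move_arm:
  plan:
    - [0.001,0.014,0,0,0,0]
    - [0.0012,0.025,0,0,0,0]
    - [0.0012,0.025,0,0,0,0]
    - [0.0012,0.025,0,0,0,0]
    - [0.0012,0.025,0,0,0,0]
    - [0.0012,0.025,0,0,0,0]
    - [0.0012,0.025,0,0,0,0]
    - [0.0012,0.025,0,0,0,0]
    - [0.0012,0.025,0,0,0,0]
    - [0.0012,0.025,0,0,0,0]
    - [0.0012,0.025,0,0,0,0]
    - [0.0012,0.025,0,0,0,0]
    - [0.0012,0.025,0,0,0,0]
    - [0.0012,0.025,0,0,0,0]
    - [0.0012,0.025,0,0,0,0]
    - [0.0012,0.025,0,0,0,0]
    - [0.0012,0.025,0,0,0,0]
    - [0.0012,0.025,0,0,0,0]
    - [0.0012,0.025,0,0,0,0]
    - [0.0012,0.025,0,0,0,0]

```text
time_s: 51.88
tool_pos: [0.4819, -0.1339, 0.2147]
tcp_rot: [0.999, 0.052, -0.001, -0.0]
contact_force: [0.2, 0.1, -0.2]
gripper_width: 0.033
```

>>> move_arm:
  plan:
    - [0.0008,0.025,0,0,0,0]
    - [0.0008,0.025,0,0,0,0]
    - [0.0008,0.025,0,0,0,0]
    - [0.0008,0.025,0,0,0,0]
    - [0.0008,0.025,0,0,0,0]
    - [0,0.025,0,0,0,0]
    - [0,0,0,0,0,0]
    - [0,0,0.02,0,0,0]
    - [0,0,0.02,0,0,0]
    - [0,0,0,0,0,0]
    - [0,0,0,0,0,0]
    - [0,0,0,0,0,0]

```text
time_s: 52.88
tool_pos: [0.5025, -0.2809, 0.176]
tcp_rot: [0.999, 0.052, -0.0, -0.0]
contact_force: [0.6, 0.5, -1.5]
gripper_width: 0.0331
```

```bash
python3 - <<'E'
from m import *
to(.502,-.2806,.088,-84)
E
python3 snap.py w21
```

```text
t 52.88 pos [ 0.5025 -0.2809  0.176 ] yawY -84.02 tilt [-0.0008 -0.0001 -1.    ] F [ 0.6197  0.5204 -1.4502] w 33.1
 shift [-0.0004 -0.0004  0.088 ]
 turn units -0.00 q7 -0.5057623032035768
 shift after turn [-0.0004 -0.0004  0.088 ]
```

View pics/w21.png

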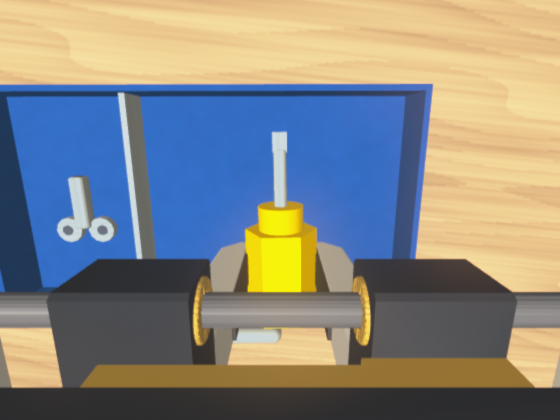

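Wrist view w21: the stubby is over the large compartment, between the divider (u≈140) and the wall (u≈410), with the key in the small compartment at (82,210). I'll lower it.

>>> move_arm:
  plan:
    - [0,0,0.02,0,0,0]
    - [0,0,0.02,0,0,0]
    - [0,0,0.02,0,0,0]
    - [0,0,0.012,0,0,0]
    - [0,0,0.006,0,0,0]
    - [0,0,0.003,0,0,0]
    - [0,0,0,0,0,0]
    - [0,0,0,0,0,0]
    - [0,0,0,0,0,0]

```text
time_s: 53.68
tool_pos: [0.5034, -0.281, 0.0958]
tcp_rot: [0.999, 0.052, 0.001, 0.0]
contact_force: [-0.9, -0.0, -0.5]
gripper_width: 0.0328
```

>>> move_arm:
  plan:
    - [0,0,0.003,0,0,0]
    - [0,0,0.002,0,0,0]
    - [0,0,0.001,0,0,0]
    - [0,0,0.0005,0,0,0]
    - [0,0,0,0,0,0]
    - [0,0,0,0,0,0]
    - [0,0,0,0,0,0]

```text
time_s: 54.27
tool_pos: [0.503, -0.2807, 0.0884]
tcp_rot: [0.999, 0.052, 0.0, 0.0]
contact_force: [-0.3, -0.8, -0.7]
gripper_width: 0.033
```

>>> move_arm:
  plan:
    - [0,0,0.0006,0,0,0]
    - [0,0,0.0006,0,0,0]
    - [0,0,0,0,0,0]
    - [0,0,0,0,0,0]

```text
time_s: 54.6
tool_pos: [0.5031, -0.2808, 0.0879]
tcp_rot: [0.999, 0.052, 0.0, -0.0]
contact_force: [-2.2, 2.1, 8.1]
gripper_width: 0.0333
```

Contact at 8 N, so it is set down. I'll release and rise.

>>> move_arm:
  plan:
    - [0,0,0,0,0,0]
    - [0,0,0,0,0,0]
    - [0,0,0,0,0,0]
    - [0,0,0,0,0,0]
    - [0,0,-0.003,0,0,0]
    - [0,0,-0.01,0,0,0]
    - [0,0,-0.02,0,0,0]
    - [0,0,-0.03,0,0,0]
    - [0,0,-0.03,0,0,0]
    - [0,0,-0.03,0,0,0]
    - [0,0,-0.03,0,0,0]
    - [0,0,0,0,0,0]
    - [0,0,0,0,0,0]
  claw: 55

```text
time_s: 55.68
tool_pos: [0.5036, -0.2811, 0.2423]
tcp_rot: [0.999, 0.052, 0.002, 0.001]
contact_force: [-0.2, 1.4, -0.6]
gripper_width: 0.0549
```

```bash
python3 snap.py w22; python3 - <<'E'
from m import *
cv2.imwrite('pics/s4.png',manip.grab_frame('scene'));cv2.imwrite('pics/d4.png',manip.grab_frame('side'))
E
```

```text
(no output)
```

View pics/w22.png

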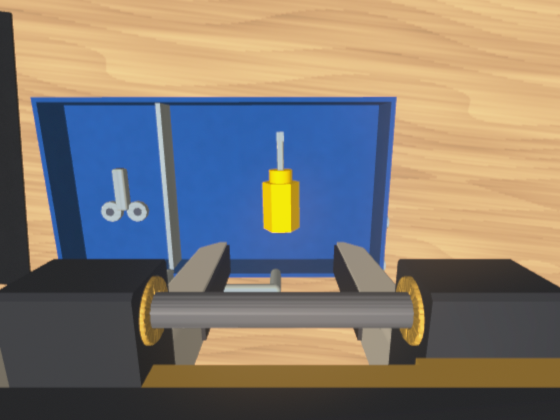

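View pics/s4.png

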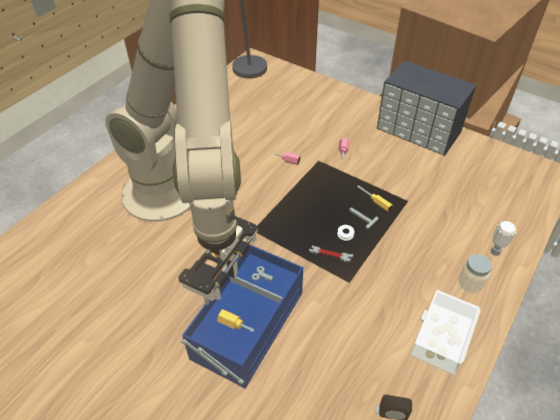

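View pics/d4.png

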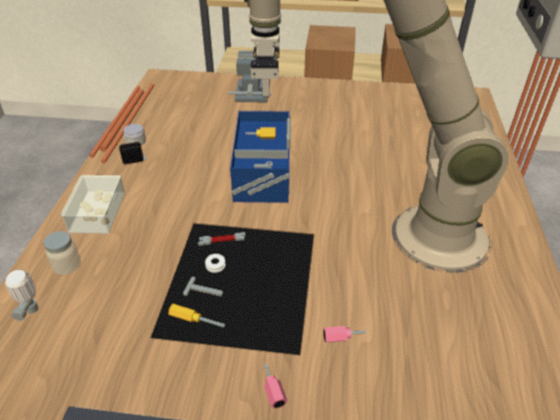

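Views w22, s4 and d4: the key lies in the small compartment and the stubby in the large one. The three look-alikes on the mat and both pink drivers are where they were. As a last check I'll compare the tray's position with the first side picture, then hand in.

```bash
python3 - <<'E'
from m import *
a=cv2.imread('pics/side0.png');b=cv2.imread('pics/d4.png')
for nm,(y0,y1,x0,x1) in [('front rim+links',(165,202,228,296)),('mat look-alikes',(225,345,160,230))]:
    A=a[y0:y1,x0:x1].astype('float32').mean(2);B=b[y0:y1,x0:x1].astype('float32').mean(2)
    print(nm,'shift px',cv2.phaseCorrelate(A,B),'mean diff',abs(A-B).mean())
s=manip.observe();print(s['time_s'],s['contact_force'],s['tool_pos'])
print(manip.sign_off())
E
```

```text
front rim+links shift px ((-0.0036166901362619797, -0.022826232623206266), 0.8831851313511531) mean diff 6.221251
mat look-alikes shift px ((-0.03588103098948636, -0.041318396546095926), 0.9905323161019219) mean diff 5.1513095
55.8333 [ 0.1554 -0.1038 -0.2283] [ 0.5026 -0.2801  0.2395]
the job is handed in; nothing more can be done
None
```

The kit is packed, and I handed the job in at 55.8 s. I swung the tray up and back, then laid the spanner in the bay on the caddy's −y side and the torch in the bay on its +y side. I brought the tray back down, then laid the bleed key in the small compartment and the stubby driver in the large one. Each was lowered until the arm felt it touch (about 5–8 N) before I let go.

**Last checks:**
- **Tools in the box:** the spanner and torch showed flat on either side of the partition before I closed the tray. I could not see them again after that.
- **Tools in the tray:** the key and stubby driver are lying down in their compartments.
- **Tray and look-alikes:** against the first side picture, the tray rim, the links and the look-alikes on the mat had moved less than 0.05 pixel. I checked the pink drivers by eye only, and they looked unmoved.
- **Robot:** the gripper was open, well above the caddy and touching nothing at hand-in.

No check failed or disagreed.

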